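Gather used tube caps, tip them into the wash tub and set the bench up for washing

ROBOT

A 6-joint arm with a two-finger parallel gripper is mounted at the origin on the work surface. World frame = base frame: x ahead of the robot, y to its left, z up, the work surface at z = 0. Lengths are in m, angles in degrees, forces in N, time in s.
With the tool pointing down it reaches from about 0.4 to 0.825 m from the base axis. Payload 7 kg.
Tool frame: the origin (TCP) lies at the centre of the arm's flange, where the gripper is bolted on; the fingertips stand 178 mm ahead of it and the grasp point (between the pads) lies 159 mm ahead of it; z points along the fingers, y is the line along which they close (so a half turn about z gives the same grasp; the last joint's range is limited). The gripper opens to 88 mm and grips with 3 to 60 N. Pads are 19 mm wide; open, the fingers measure 130 mm over their backs; the gripper's body (78 mm by 193 mm) begins 47 mm behind the grasp point.
Start: joints at [-56.03, 20.546, 0.682, 0, -70.136, -16.507], TCP at [0.203, -0.644, 0.405] pointing down, gripper open.
Joint ranges: [-176.03, 176.03], [-82.01, 121.73], [-58.28, 71.71], [-173.87, 95.51], [-174.79, -0.11], [-173.66, 173.66]. Speed limits (degrees/s): [136.94, 136.94, 172.46, 180, 180, 180].

INTERFACE

Orientations are given as [roll, pitch, yaw] about the fixed x, y, z axes, in that order (R = Rz(yaw) Ry(pitch) Rx(roll)).
In Python, from plant import telemetry, snapshot, workorder, nets gives the robot as it stands.
- The arm moves only by the shell command python3 -m creep 'ROWS'. ROWS is JSON, a list that holds one entry, the list of rows, each a list of 5 numbers: the shift along the tool's x, y, z normalised to -1 to 1, where 1 is 0.2 m, then the turn about the tool's z normalised to -1 to 1, where 1 is pi/2 rad, then the opening, from 0 (shut) to 1 (fully open). In form: [[[x, y, z, spin, hand], ...]]. A call has 1 to 8 rows; each row shifts and turns the commanded pose from where the row before left it, along the tool's axes as they then stand; what a row does not reach is not made up. A row lasts 1/12 s, in which the tool goes at most 41.7 mm and 7.16 degrees, less where a joint would pass 70% of its speed; a pose out of reach is approached as far as the arm can. A call with a number of a shift or a turn outside -1 to 1 is refused whole. A call with a gripper value outside its range is refused whole. The fingers move at their own pace and stop on an object; the grip force is fixed at half the most. Time passes only in rows, so rows that do not move let the fingers close. It gives the time, the measured TCP pose, the force, the opening and the grip force at its end, in the units of the state.
- telemetry.get_obs(): the state, without advancing time (a new reading comes with each control period).
- snapshot(name): name is "scene" or "side" or "wrist"; returns a dict with "frame" (420x560x3 uint8, red, green, blue), "fx", "fy", "cx", "cy" (pixels), "rvec" (rotation vector, rad) and "tvec" (3), from world to camera coordinates, as OpenCV has them; the wrist camera has in their place "mount" (4x4, takes a point from camera to tool coordinates, whose origin is the TCP and whose axes are the flange's). Camera axes: x right, y down, z forward; pixel columns grow to the right and rows downward; lengths in m; the calibration is good to about 2 mm. A picture is of the moment at which its call begins: read the wrist's pose just before it. There is no depth.
- workorder.close_job(): hands the job in; it is judged then, once.
Trained networks look in a picture, given as the dict that the camera call returned (one of the last four; its "shot" number tells which), for a name from the list of things; names that differ only in an ending like _2 or _b are one class to them, and where a whole thing is asked for, a point or a joint stands for the part that bears it (a point fixed in the world has none). Each returns a list of dicts, best first, with "confidence" (0 to 1); they miss things now and then, are a little off and sometimes report something else, mostly with a low value. They report only what shows in the picture. A call takes as long as a camera call.
- nets.find_in(picture, query): "uv" ([column, row] in pixels, amid what is visible of it).
- nets.masks_of(picture, query): "region" (420x560 bool, what is visible of it) and "uv" ([column, row] in pixels, amid what is visible of it).
- nets.landmark_of(picture, query): "uv" ([column, row] in pixels: a listed point, or the origin of a listed thing).
The state is a dict: "clock": time; "joint_pos": joint angles; "qvel": joint speeds; "tau": joint torques, N m; "tool_pos": TCP position; "orientation": TCP orientation; "force": force on the tool from outside, world axes, zero at the start; "moment": the same for the moment, N m; "opening": finger opening in m; "gripper_force": force on a finger pad.
Only numpy, scipy, OpenCV 4.12 (cv2) and the standard library are available. Lean on these libraries where they do the work, as an engineer would, in place of code of your own. Each camera call takes 0.05 s, during which the arm holds its last target. There are 200 camera calls.

TASK

Get the used tube caps ready for washing: collect every cap lying on the bench into the blue beaker, and only then take up the beaker and pour all the caps together into the steel wash tub, ending with every cap in the tub. Afterwards stand the empty beaker upright on the bench midway between the spirit burner and the brown reagent bottle, in line with them. The white detergent bottle must also end up standing upright on the bench just to the left of the tub (left as seen from the robot), level with the tub's middle and with a finger or two's width between them; leave everything else where it stands.

Things in the scene. Friction and masses are not known exactly. Their poses are not given: they have to be found in the camera images.
- tub: round stainless steel wash tub, fixed to the bench, open top; outer radius 68 mm at the foot and 78 mm at the rim, 60 mm high, wall 4 mm, inner floor 5 mm up; origin at the centre of its underside, its axes parallel to the world's
- beaker: small blue plastic beaker, open round cup without a handle; outer radius 31 mm at the foot widening to 34.5 mm at the rim, 80 mm high, wall 3 mm, inner floor 5 mm up, 60 g empty; origin at the centre of its underside, z axis towards its mouth; it starts upright with two or three caps inside
- beaker_mid (a point): point on the beaker's axis, 34 mm above its underside (inside the cup)
- detergent: white round detergent bottle with a green band and a green cap; body radius 26 mm up to 90 mm, cap radius 15 mm up to 120 mm total height, 220 g; origin at the centre of its underside, z up
- burner: steel laboratory spirit burner, round, radius 35 mm up to 26 mm, narrowing to a snuffer cap of radius 11 mm, about 60 mm high; stays where it is; origin at the centre of its underside; its x axis points at the amber bottle, whose centre is 220 mm away
- reagent: brown (amber) reagent bottle with a white cap and paper label, radius 30 mm, 140 mm high; stays where it is; origin at the centre of its underside
- petri: round glass petri dish with orange medium, radius 46 mm, 16 mm high; a bystander; origin at the centre of its underside
- slidebox: blue slide box 85 x 34 x 34 mm; a bystander; origin at the centre of its underside
- timer: white square bench timer 55 x 55 x 18 mm; a bystander; origin at the centre of its underside
- cap1: loose test-tube screw cap (red, yellow or green plastic), solid, round, 17 mm diameter, straight side up to 7 mm and a domed top up to 13 mm high, 12 g; origin at the centre of its underside, z along its axis; starts flat on the bench, or is absent
- cap2: loose test-tube screw cap (red, yellow or green plastic), solid, round, 17 mm diameter, straight side up to 7 mm and a domed top up to 13 mm high, 12 g; origin at the centre of its underside, z along its axis; starts flat on the bench, or is absent
- cap3: loose test-tube screw cap (red, yellow or green plastic), solid, round, 17 mm diameter, straight side up to 7 mm and a domed top up to 13 mm high, 12 g; origin at the centre of its underside, z along its axis; starts flat on the bench, or is absent
- cap4: loose test-tube screw cap (red, yellow or green plastic), solid, round, 17 mm diameter, straight side up to 7 mm and a domed top up to 13 mm high, 12 g; origin at the centre of its underside, z along its axis; starts flat on the bench, or is absent
- cap5: loose test-tube screw cap (red, yellow or green plastic), solid, round, 17 mm diameter, straight side up to 7 mm and a domed top up to 13 mm high, 12 g; origin at the centre of its underside, z along its axis; starts flat on the bench, or is absent
- cap6: loose test-tube screw cap (red, yellow or green plastic), solid, round, 17 mm diameter, straight side up to 7 mm and a domed top up to 13 mm high, 12 g; origin at the centre of its underside, z along its axis; starts flat on the bench, or is absent
- cap7: loose test-tube screw cap (red, yellow or green plastic), solid, round, 17 mm diameter, straight side up to 7 mm and a domed top up to 13 mm high, 12 g; origin at the centre of its underside, z along its axis; starts inside the beaker, or is absent
- cap8: loose test-tube screw cap (red, yellow or green plastic), solid, round, 17 mm diameter, straight side up to 7 mm and a domed top up to 13 mm high, 12 g; origin at the centre of its underside, z along its axis; starts inside the beaker, or is absent
- cap9: loose test-tube screw cap (red, yellow or green plastic), solid, round, 17 mm diameter, straight side up to 7 mm and a domed top up to 13 mm high, 12 g; origin at the centre of its underside, z along its axis; starts inside the beaker, or is absent

How it is judged:
By the outcome, as a careful person would: the job done as asked, in the order asked, and still so for the second after the job is handed in, with the robot touching nothing.
Of cap1, cap2, cap3, cap4, cap5, cap6 only 4 to 6 are there at a start; the rules pass over those that are not, and their reading is None.
Of cap7, cap8, cap9 only 2 to 3 are there at a start; the rules pass over those that are not, and their reading is None.
At some moment in a run one of cap1, cap2, cap3, cap4, cap5, cap6 may be knocked a few centimetres aside while the robot is not near it.
It also fails if it takes over 200 s, if anything falls off the work surface, if the arm or the gripper's body presses on something with over 40 N, if the wrist force passes 120 N, or if a joint passes its speed limit or range.

## Working session

There is one attempt and no reset: what is moved stays moved. The work goes in short steps, Python scripts to look and compute and a shell command to move; the robot and the scene stay as the last step left them, time stands still between calls to the robot, and variables do not carry over. Pictures are saved under pics/ and viewed, at most 14 in all, crops included, and the job is handed in when it is done.

```bash
ls; mkdir -p pics
cat > h.py <<'E'
import numpy as np, cv2
from scipy.spatial.transform import Rotation as Ro
from plant import telemetry, snapshot, workorder, nets
def obs(): return telemetry.get_obs()
def cam(n):
    o=obs(); s=snapshot(n)
    K=np.array([[s['fx'],0,s['cx']],[0,s['fy'],s['cy']],[0,0,1]])
    if 'mount' in s:
        T=np.eye(4); T[:3,:3]=Ro.from_euler('xyz',o['orientation'],degrees=True).as_matrix(); T[:3,3]=o['tool_pos']
        M=T@np.array(s['mount']); 
    else:
        M=np.eye(4); R=cv2.Rodrigues(np.array(s['rvec'],float))[0]; M[:3,:3]=R.T; M[:3,3]=-R.T@np.array(s['tvec']).ravel()
    return s,K,M
def ray(c,uv,z):
    s,K,M=c; d=M[:3,:3]@np.linalg.solve(K,[uv[0],uv[1],1]); o=M[:3,3]
    return o+d*(z-o[2])/d[2]
def proj(c,p):
    s,K,M=c; q=K@(M[:3,:3].T@(np.array(p)-M[:3,3])); return q[:2]/q[2]
def save(c,n): cv2.imwrite('pics/'+n,c[0]['frame'][:,:,::-1])
E
cat > a.py <<'E'
from h import *
print({k:np.round(v,3) for k,v in obs().items()})
for n in ['scene','side']:
    c=cam(n); save(c,n+'0.png'); print(n,'cam at',c[2][:3,3].round(3))
    for q in ['tub','beaker','detergent','burner','reagent','petri','slidebox','timer']:
        print(q,[(np.round(d['uv']),round(d['confidence'],2),ray(c,d['uv'],0)[:2].round(3)) for d in nets.landmark_of(c[0],q)[:2]])
    print('cap',[(np.round(d['uv']),round(d['confidence'],2),ray(c,d['uv'],0.006)[:2].round(3)) for d in nets.find_in(c[0],'cap1')])
E
python3 a.py
```

```text
pics
{'clock': np.float64(0.0), 'joint_pos': array([-5.6030e+01,  2.0592e+01,  6.3500e-01, -2.0000e-02, -7.0136e+01,
       -1.6507e+01]), 'qvel': array([-0.03 , -0.072, -0.063,  0.012,  0.049,  0.065]), 'tau': array([ 0.0000e+00, -5.8272e+01,  2.9305e+01,  6.9970e+00,  7.0000e-03,
       -0.0000e+00]), 'tool_pos': array([ 0.203, -0.644,  0.404]), 'orientation': array([ 1.79905e+02, -9.00000e-03, -1.62544e+02]), 'force': array([ 0.82 , -0.188,  0.603]), 'moment': array([-0.019, -0.022,  0.01 ]), 'gripper_force': np.float64(0.0), 'opening': np.float64(0.087)}
scene cam at [ 0.848 -0.508  0.854]
tub [(array([206., 318.]), 0.88, array([ 0.523, -0.31 ])), (array([308., 209.]), 0.74, array([0.562, 0.087]))]
beaker [(array([259., 215.]), 0.93, array([ 0.459, -0.003]))]
detergent [(array([298., 153.]), 0.92, array([0.425, 0.262]))]
burner [(array([330., 193.]), 0.86, array([0.586, 0.171])), (array([136., 313.]), 0.66, array([ 0.38 , -0.387]))]
reagent [(array([370., 150.]), 0.9, array([0.61 , 0.396]))]
petri [(array([374., 231.]), 0.87, array([0.749, 0.12 ]))]
slidebox [(array([300., 126.])
[... 287 characters left out ...]
]
tub [(array([300., 156.]), 0.89, array([ 0.529, -0.324])), (array([303., 210.]), 0.67, array([ 0.469, -0.039]))]
beaker [(array([304., 220.]), 0.91, array([0.461, 0.002]))]
detergent [(array([295., 294.]), 0.82, array([0.438, 0.267]))]
burner [(array([304., 219.]), 0.6, array([0.46, 0.  ])), (array([242., 257.]), 0.57, array([0.594, 0.178]))]
reagent [(array([206., 327.]), 0.68, array([0.614, 0.398])), (array([190., 230.]), 0.41, array([0.763, 0.111]))]
petri [(array([190., 234.]), 0.56, array([0.755, 0.124])), (array([201., 325.]), 0.18, array([0.626, 0.395]))]
slidebox [(array([326., 344.]), 0.96, array([0.35 , 0.385]))]
timer [(array([345., 151.]), 0.52, array([ 0.377, -0.389]))]
cap []
```

View pics/scene0.png

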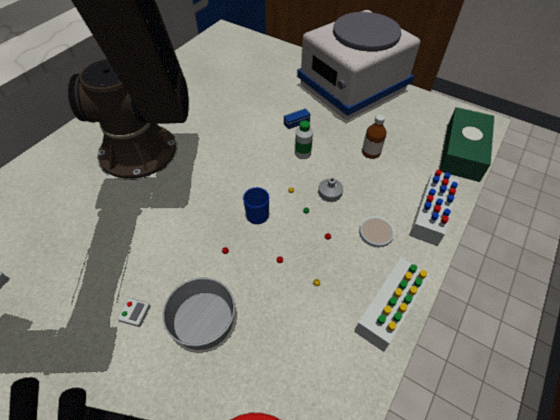

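View pics/side0.png

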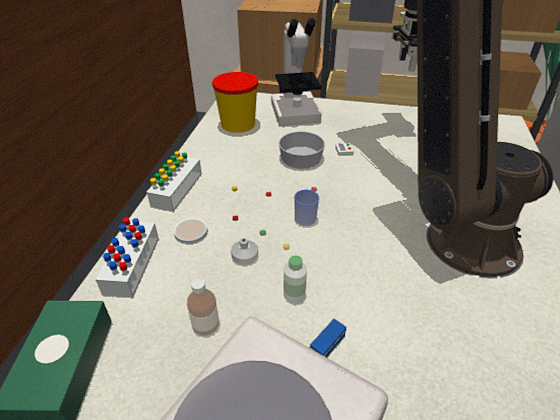

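The two views show the tub (scene 200,313), beaker (257,206), detergent (304,142), burner (330,190) and reagent (374,138). Six loose caps lie at scene (225,250), (280,259), (328,236), (291,190), (306,210) and (317,282). I'll locate these with colour blobs.

```bash
cat >> h.py <<'E'
def blobs(c,z=0.006,zone=None,amin=6):
    """saturated red/yellow/green blobs on the bench -> list of (colour,uv,xyz,area)"""
    f=c[0]['frame']; hsv=cv2.cvtColor(f,cv2.COLOR_RGB2HSV); H,S,V=cv2.split(hsv); out=[]
    sat=(S>110)&(V>40)
    for n,m in (('r',(H<8)|(H>172)),('y',(H>=14)&(H<35)),('g',(H>=45)&(H<90))):
        k,l,st,ce=cv2.connectedComponentsWithStats((m&sat).astype(np.uint8))
        for i in range(1,k):
            if st[i,4]>=amin:
                p=ray(c,ce[i],z)
                if zone is None or (zone[0]<p[0]<zone[1] and zone[2]<p[1]<zone[3]): out.append((n,ce[i].round(1),p[:2].round(4),st[i,4]))
    return out
E
python3 - <<'E'
from h import *
for n in ['scene','side']:
    c=cam(n)
    for b in blobs(c,zone=(.35,.85,-.25,.3),amin=4): print(n,*b)
    print([(np.round(d['uv']),round(d['confidence'],2)) for d in nets.find_in(c[0],'cap2')])
E
```

```text
scene r [327.4 235.8] [0.6516 0.0346] 28
scene r [224.8 250.1] [ 0.4514 -0.1453] 34
scene r [279.5 259.5] [ 0.5839 -0.0933] 32
scene y [290.9 189.7] [0.4874 0.118 ] 24
scene y [316.4 282.2] [ 0.6931 -0.0983] 35
scene g [303.4 147.7] [0.4298 0.2865] 91
scene g [306. 210.] [0.561 0.078] 21
[(array([278., 257.]), 0.4), (array([316., 282.]), 0.39)]
side r [313.6 188.3] [ 0.4532 -0.1414] 14
side r [268.2 193.5] [ 0.585  -0.0869] 18
side r [235.  217.5] [0.6526 0.0406] 20
side y [234.  188.1] [ 0.6949 -0.0916] 20
side y [286.  245.8] [0.4886 0.1218] 21
side g [262.2 231.3] [0.5634 0.0806] 6
[]
```

```bash
S='[0,0,0,-0.079,1]'; python3 -m creep '[[[0,0,0,-0.079,1],[0,0,0,-0.079,1],[0,0,0,-0.079,1],[0,0,0,-0.079,1],[0,0,0,-0.079,1]]]'; python3 -m creep '[[[0,0,0,-0.079,1],[0,0,0,-0.079,1],[0,0,0,-0.079,1],[0,0,0,-0.079,1],[0,0,0,-0.079,1],[0,0,0,-0.016,1],[0,0,0,0,1]]]'
```

```text
clock: 1.62
tool_pos: [0.2025, -0.6439, 0.4047]
orientation: [-180.0, -0.0, -126.6]
force: [0.3, -0.1, 0.4]
opening: 0.0875
gripper_force: 0.0
clock: 2.2
tool_pos: [0.2025, -0.6439, 0.4046]
orientation: [180.0, 0.0, -89.9]
force: [0.3, 0.1, -0.1]
opening: 0.0874
gripper_force: 0.0
```

```bash
for i in 1 2 3; do python3 -m creep '[[[-0.164,-0.1,0,0,1],[-0.164,-0.1,0,0,1],[-0.164,-0.1,0,0,1],[-0.164,-0.1,0,0,1],[-0.164,-0.1,0,0,1],[-0.164,-0.1,0,0,1]]]' | grep tool; done
cat > w.py <<'E'
import sys
from h import *
c=cam('wrist'); 
if len(sys.argv)>1: save(c,sys.argv[1])
o=obs(); print(o['tool_pos'].round(4) if hasattr(o['tool_pos'],'round') else o['tool_pos'],o['orientation'],o['clock'])
for b in blobs(c,amin=30): print(*b)
for q in ['beaker','detergent','burner','tub','petri','reagent']:
    print(q,[(np.round(d['uv']),round(d['confidence'],2),ray(c,d['uv'],0)[:2].round(3)) for d in nets.landmark_of(c[0],q)[:1]])
E
python3 w.py wr1.png
```

```text
tool_pos: [0.323, -0.4455, 0.4048]
tool_pos: [0.443, -0.2485, 0.4051]
tool_pos: [0.5631, -0.0516, 0.4051]
[ 0.5664 -0.0475  0.4046] [-1.79871902e+02  3.05832160e-02 -8.99575642e+01] 3.75
r [370.5 113.8] [ 0.4532 -0.1434] 150
r [263.7 156.7] [ 0.5847 -0.0919] 124
r [365. 231.] [0.4489 0.0077] 100
r [215.8 250.6] [0.653  0.0359] 87
y [177.3 152.9] [ 0.6939 -0.0969] 139
y [  1.6 192.6] [ 0.9294 -0.0461] 38
y [114.3 280.3] [0.8004 0.0811] 830
y [447.8 280.1] [0.326  0.0813] 816
y [332.2 303.4] [0.4886 0.1186] 100
y [446.2 322.4] [0.3182 0.1507] 2662
y [416.7 410.1] [0.3425 0.3151] 204
g [  2.9 214.7] [ 0.9352 -0.016 ] 70
beaker []
detergent []
burner [(array([263., 332.]), 0.46, array([0.591, 0.172]))]
tub []
petri [(array([360., 223.]), 0.63, array([ 0.455, -0.001]))]
reagent []
```

View pics/wr1.png

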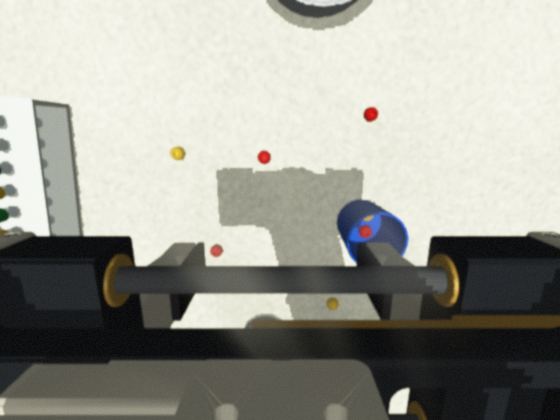

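Six loose caps are confirmed from the wrist; the beaker mouth at (372,232) holds a red and a yellow cap. First I'll go above R2.

```bash
cat > go.py <<'E'
import sys
from h import *
# prints rows-units from the measured TCP to target x y [tcp z]
o=obs(); p=np.array(o['tool_pos']); t=np.array([float(a) for a in sys.argv[1:]]); d=np.zeros(3); d[:len(t)]=t-p[:len(t)]
R=Ro.from_euler('xyz',o['orientation'],degrees=True).as_matrix()
print('tcp',p.round(4),'units xyz',(R.T@d/0.2).round(3),'rows>=',round(np.linalg.norm(d)/.0415,1),'op',round(float(o['opening']),4),'t',round(float(o['clock']),2))
E
python3 -m creep '[[[0,0,0,0,1],[0,0,0,0,1]]]'|grep tool; python3 go.py .585 -.0912 .21
```

```text
tool_pos: [0.5621, -0.0544, 0.405]
tcp [ 0.5621 -0.0544  0.405 ] units xyz [ 0.184 -0.114  0.975] rows>= 4.8 op 0.0874 t 4.22
```

```bash
python3 -m creep '[[[0.03,-0.019,0.163,0,0.5],[0.03,-0.019,0.163,0,0.5],[0.03,-0.019,0.163,0,0.5],[0.03,-0.019,0.163,0,0.5],[0.03,-0.019,0.163,0,0.5],[0.034,-0.019,0.163,0,0.5],[0,0,0,0,0.5],[0,0,0,0,0.5]]]'; python3 w.py wr2.png | grep -v '\['; python3 go.py .585 -.0912 .181
```

```text
clock: 4.88
tool_pos: [0.5847, -0.0911, 0.2079]
orientation: [179.8, -0.0, -90.1]
force: [0.3, 0.5, 0.5]
opening: 0.045
gripper_force: 0.0
tcp [ 0.5857 -0.0899  0.2109] units xyz [0.006 0.004 0.149] rows>= 0.7 op 0.0437 t 5.23
```

View pics/wr2.png

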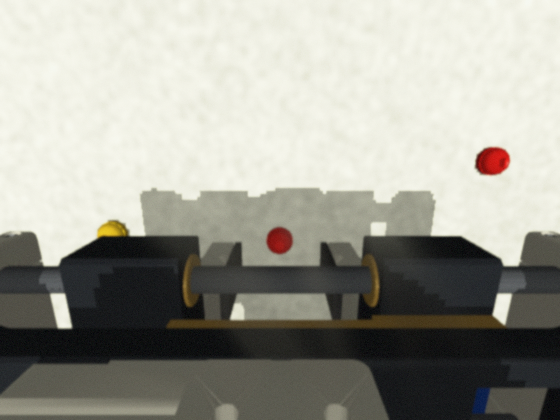

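The red cap sits centred between the fingers at (280,240). Grasp and lift.

```bash
python3 -m creep '[[[0,0,0.075,0,0.5],[0,0,0.07,0,0.5],[0,0,0,0,0],[0,0,0,0,0],[0,0,0,0,0],[0,0,0,0,0],[0,0,0,0,0],[0,0,0,0,0]]]';python3 -m creep '[[[0,0,-0.15,0,0],[0,0,-0.15,0,0],[0,0,-0.16,0,0],[0,0,0,0,0]]]'; python3 go.py .460 0 .302
```

```text
clock: 5.9
tool_pos: [0.5856, -0.0902, 0.1809]
orientation: [-179.9, 0.0, -90.0]
force: [-1.7, -0.1, 3.0]
opening: 0.015
gripper_force: 30.0
clock: 6.23
tool_pos: [0.5874, -0.0902, 0.2788]
orientation: [-179.4, -0.0, -89.9]
force: [1.8, -0.4, 0.4]
opening: 0.0146
gripper_force: 30.0
tcp [ 0.5874 -0.0902  0.2788] units xyz [-0.452  0.635 -0.122] rows>= 3.8 op 0.0146 t 6.23
```

```bash
python3 -m creep '[[[-0.09,0.125,-0.028,0,0],[-0.09,0.125,-0.028,0,0],[-0.09,0.125,-0.028,0,0],[-0.09,0.125,-0.028,0,0],[-0.09,0.128,-0.028,0,0],[0,0,0,0,0],[0,0,0,0,0]]]'; python3 w.py wr3.png | grep -v '\[';python3 go.py .460 0 .268
```

```text
clock: 6.82
tool_pos: [0.4589, 0.0004, 0.301]
orientation: [-179.9, 0.1, -89.9]
force: [0.4, -0.2, -0.0]
opening: 0.0147
gripper_force: 30.0
tcp [ 0.4601 -0.0006  0.2996] units xyz [-0.003  0.001  0.158] rows>= 0.8 op 0.0149 t 7.17
```

View pics/wr3.png

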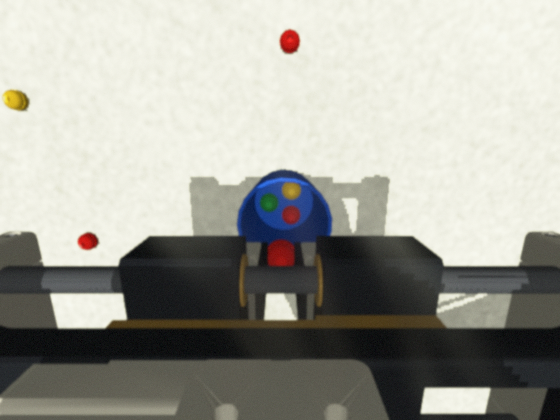

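The held red cap (280,253) is right over the beaker mouth (284,215), which already holds three caps. Release, then go to R1.

```bash
python3 -m creep '[[[0,0,0.08,0,0],[0,0,0.08,0,0],[0,0,0,0,0.45],[0,0,0,0,0.45],[0,0,0,0,0.45],[0,0,0,0,0.45],[0,0,-0.15,0,0.45]]]'|grep -E "tool|open"; python3 -m creep '[[[0.143,0.008,0,0,0.5],[0.143,0.008,0,0,0.5],[0.143,0.008,0,0,0.5],[0.143,0.008,0,0,0.5],[0.143,0.006,0,0,0.5],[0,0,0.19,0,0.5],[0,0,0.19,0,0.5],[0,0,0.05,0,0.5]]]'|grep tool
cat > fw.py <<'E'
# where the nearest blobs lie vs. the tool, from the wrist view
from h import *
import sys
c=cam('wrist'); o=obs(); p=np.array(o['tool_pos']); print('tcp',p.round(4),'op',round(float(o['opening']),4),'t',round(float(o['clock']),2))
for b in blobs(c,amin=60):
    d=b[2]-p[:2]
    if np.hypot(*d)<0.15: print(b[0],b[1],b[2],b[3],'units x,y',(-d[1]/.2).round(3),(-d[0]/.2).round(3))
E
python3 -m creep '[[[0,0,0,0,0.5],[0,0,0,0,0.5]]]'|grep tool; python3 fw.py
```

```text
tool_pos: [0.4582, -0.0008, 0.2949]
opening: 0.0383
tool_pos: [0.4504, -0.1441, 0.2088]
tool_pos: [0.4525, -0.1433, 0.2125]
tcp [ 0.453  -0.1432  0.2132] op 0.0438 t 8.63
r [280.4 237.9] [ 0.4523 -0.1449] 497 units x,y 0.009 0.003
y [190.6 282.7] [ 0.5152 -0.1117] 480 units x,y -0.157 -0.311
y [370.1 281.3] [ 0.3896 -0.1127] 510 units x,y -0.152 0.317
y [351.7 322.5] [ 0.4004 -0.0795] 3236 units x,y -0.318 0.263
```

```bash
python3 -m creep '[[[0.004,0,0.08,0,0.5],[0,0,0.077,0,0.5],[0,0,0,0,0],[0,0,0,0,0],[0,0,0,0,0],[0,0,0,0,0],[0,0,0,0,0]]]' | grep -E "tool|open|force";python3 -m creep '[[[0,0,-0.15,0,0],[0,0,-0.15,0,0],[0,0,-0.15,0,0],[0,0,-0.15,0,0],[-0.18,-0.009,0,0,0],[-0.18,-0.009,0,0,0],[-0.18,-0.01,0,0,0],[-0.18,-0.01,0,0,0]]]'; python3 -m creep '[[[0,0,0,0,0],[0,0,0.08,0,0],[0,0,0.08,0,0],[0,0,0,0,0]]]'|grep open; python3 go.py .46 0 .268
```

```text
tool_pos: [0.4526, -0.144, 0.1818]
force: [0.3, -0.0, 1.7]
opening: 0.0159
gripper_force: 8.4
clock: 9.88
tool_pos: [0.4593, 0.0011, 0.3017]
orientation: [-179.9, 0.0, -90.1]
force: [1.9, 0.5, -0.3]
opening: 0.0142
gripper_force: 30.0
opening: 0.0147
tcp [ 0.4586 -0.      0.2669] units xyz [-0.    -0.007 -0.005] rows>= 0.0 op 0.0147 t 10.22
```

```bash
python3 -m creep '[[[0,0,0,0,0.45],[0,0,0,0,0.45],[0,0,0,0,0.45],[0,0,0,0,0.45],[0,0,-0.15,0,0.45]]]'|grep -E "tool|open"; python3 -m creep '[[[-0.149,-0.037,0,0,0.5],[-0.149,-0.037,0,0,0.5],[-0.149,-0.037,0,0,0.5],[-0.149,-0.037,0,0,0.5],[0,0,0.19,0,0.5],[0,0,0.19,0,0.5],[0,0,0.05,0,0.5]]]'|grep tool;python3 -m creep '[[[0,0,0,0,0.5],[0,0,0,0,0.5]]]'|grep tool; python3 fw.py
```

```text
tool_pos: [0.4581, -0.0007, 0.2954]
opening: 0.0381
tool_pos: [0.4877, 0.1186, 0.2089]
tool_pos: [0.4897, 0.119, 0.2134]
tcp [0.4901 0.1192 0.2142] op 0.0439 t 11.43
r [342.5  22.9] [ 0.4546 -0.0104] 926 units x,y 0.648 0.177
r [355.6  53.6] [0.4462 0.0052] 552 units x,y 0.57 0.219
y [361.2   5.6] [ 0.4447 -0.0188] 305 units x,y 0.69 0.227
y [282.5 239.2] [0.4881 0.1186] 505 units x,y 0.003 0.01
y [190.5 282.9] [0.5529 0.1512] 472 units x,y -0.16 -0.314
y [370.1 281.3] [0.4265 0.15  ] 515 units x,y -0.154 0.318
y [353.2 322.5] [0.4363 0.1834] 3213 units x,y -0.321 0.269
g [311.1  23.2] [ 0.4723 -0.0102] 392 units x,y 0.647 0.089
g [167.  181.6] [0.5622 0.0794] 373 units x,y 0.199 -0.361
```

```bash
python3 -m creep '[[[0,0.006,0.08,0,0.5],[0,0,0.08,0,0.5],[0,0,0,0,0],[0,0,0,0,0],[0,0,0,0,0],[0,0,0,0,0],[0,0,0,0,0]]]' | grep -E "tool|open|force";python3 -m creep '[[[0,0,-0.15,0,0],[0,0,-0.15,0,0],[0,0,-0.15,0,0],[0,0,-0.15,0,0],[0.148,0.035,0,0,0],[0.148,0.035,0,0,0],[0.148,0.035,0,0,0],[0.148,0.036,0,0,0]]]'|grep open; python3 -m creep '[[[0,0,0,0,0],[0,0,0.08,0,0],[0,0,0.08,0,0],[0,0,0,0,0]]]'|grep open; python3 go.py .46 0 .268
```

```text
tool_pos: [0.4885, 0.1193, 0.1819]
force: [0.6, -0.4, 2.8]
opening: 0.0159
gripper_force: 8.2
opening: 0.0142
opening: 0.0141
tcp [4.589e-01 2.000e-04 2.671e-01] units xyz [ 0.001 -0.006 -0.005] rows>= 0.0 op 0.0141 t 13.02
```

```bash
python3 -m creep '[[[0,0,0,0,0.45],[0,0,0,0,0.45],[0,0,0,0,0.45],[0,0,0,0,0.45],[0,0,-0.15,0,0.45]]]'|grep -E "tool|open"; python3 -m creep '[[[-0.1,-0.129,0,0,0.4],[-0.1,-0.129,0,0,0.4],[-0.1,-0.129,0,0,0.4],[-0.1,-0.129,0,0,0.4],[0,0,0.19,0,0.4],[0,0,0.19,0,0.4],[0,0,0.05,0,0.4]]]'|grep tool;python3 -m creep '[[[0,0,0,0,0.4],[0,0,0,0,0.4]]]'|grep tool; python3 fw.py | grep -v "\<y \["
```

```text
tool_pos: [0.4583, 0.0004, 0.2953]
opening: 0.0381
tool_pos: [0.5614, 0.0805, 0.208]
tool_pos: [0.5635, 0.0808, 0.2135]
tcp [0.5639 0.0809 0.2145] op 0.035 t 14.23
r [140.9 173.4] [0.6521 0.036 ] 602 units x,y 0.225 -0.441
g [282.3 236.9] [0.562  0.0787] 420 units x,y 0.011 0.009
```

```bash
python3 -m creep '[[[0.008,0.006,0.08,0,0.4],[0,0,0.08,0,0.4],[0,0,0,0,0],[0,0,0,0,0],[0,0,0,0,0],[0,0,0,0,0],[0,0,0,0,0]]]' | grep -E "tool|open|force";python3 -m creep '[[[0,0,-0.15,0,0],[0,0,-0.15,0,0],[0,0,-0.15,0,0],[0,0,-0.15,0,0],[0.098,0.128,0,0,0],[0.098,0.128,0,0,0],[0.098,0.128,0,0,0],[0.1,0.128,0,0,0]]]'|grep open; python3 -m creep '[[[0,0,0,0,0],[0,0,0.08,0,0],[0,0,0.08,0,0],[0,0,0,0,0]]]'|grep open; python3 go.py .46 0 .268
```

```text
tool_pos: [0.5627, 0.0795, 0.1825]
force: [-1.5, 0.1, 8.0]
opening: 0.014
gripper_force: 30.0
opening: 0.0144
opening: 0.0139
tcp [ 4.584e-01 -1.000e-04  2.673e-01] units xyz [-0.    -0.008 -0.003] rows>= 0.0 op 0.0139 t 15.82
```

```bash
python3 -m creep '[[[0,0,0,0,0.45],[0,0,0,0,0.45],[0,0,0,0,0.45],[0,0,0,0,0.45],[0,0,-0.15,0,0.45]]]'|grep -E "tool|open"; python3 -m creep '[[[-0.03,-0.161,0,0,0.45],[-0.03,-0.161,0,0,0.45],[-0.03,-0.161,0,0,0.45],[-0.03,-0.161,0,0,0.45],[-0.03,-0.161,0,0,0.45],[-0.03,-0.161,0,0,0.45],[0,0,0.19,0,0.4],[0,0,0.19,0,0.4]]]'|grep tool;python3 -m creep '[[[0,0,0.05,0,0.4],[0,0,0,0,0.4],[0,0,0,0,0.4]]]'|grep tool; python3 fw.py | grep -v "\<y \[3"
```

```text
tool_pos: [0.4579, -0.0, 0.2953]
opening: 0.0378
tool_pos: [0.6556, 0.0371, 0.2239]
tool_pos: [0.653, 0.0364, 0.2135]
tcp [0.6535 0.0365 0.2148] op 0.035 t 17.2
r [279.9 238.3] [0.6532 0.0353] 495 units x,y 0.006 0.002
y [206.8  16.9] [ 0.6941 -0.096 ] 898 units x,y 0.663 -0.203
y [205.9 283.4] [0.7054 0.0691] 395 units x,y -0.163 -0.259
```

```bash
python3 -m creep '[[[0.004,0.002,0.08,0,0.4],[0,0,0.08,0,0.4],[0,0,0,0,0],[0,0,0,0,0],[0,0,0,0,0],[0,0,0,0,0],[0,0,0,0,0]]]' | grep -E "tool|open|force";python3 -m creep '[[[0,0,-0.15,0,0],[0,0,-0.15,0,0],[0,0,-0.15,0,0],[0,0,-0.15,0,0],[0.036,0.193,0,0,0],[0.036,0.193,0,0,0],[0.036,0.193,0,0,0],[0.036,0.193,0,0,0]]]'|grep open; python3 -m creep '[[[0.032,0.188,0,0,0],[0,0,0,0,0],[0,0,0.08,0,0],[0,0,0.08,0,0],[0,0,0,0,0]]]'|grep open; python3 go.py .46 0 .268
```

```text
tool_pos: [0.6531, 0.0358, 0.1828]
force: [-1.4, 0.9, 6.8]
opening: 0.0143
gripper_force: 30.0
opening: 0.0141
opening: 0.0142
tcp [0.4592 0.     0.2675] units xyz [ 0.    -0.004 -0.003] rows>= 0.0 op 0.0142 t 18.87
```

```bash
python3 -m creep '[[[0,0,0,0,0.45],[0,0,0,0,0.45],[0,0,0,0,0.45],[0,0,0,0,0.45],[0,0,-0.15,0,0.45]]]'|grep -E "tool|open"; python3 -m creep '[[[0.069,-0.168,0,0,0.45],[0.069,-0.168,0,0,0.45],[0.069,-0.168,0,0,0.45],[0.069,-0.168,0,0,0.45],[0.069,-0.168,0,0,0.45],[0.069,-0.168,0,0,0.45],[0.069,-0.168,0,0,0.45]]]'|grep tool;python3 -m creep '[[[0,0,0.19,0,0.4],[0,0,0.19,0,0.4],[0,0,0.05,0,0.4],[0,0,0,0,0.4],[0,0,0,0,0.4]]]'|grep tool; python3 fw.py
```

```text
tool_pos: [0.4587, -0.0001, 0.2952]
opening: 0.0381
tool_pos: [0.6971, -0.0973, 0.2989]
tool_pos: [0.6958, -0.0962, 0.2134]
tcp [ 0.6964 -0.0961  0.2149] op 0.035 t 20.33
y [281.7 237.5] [ 0.6948 -0.0978] 512 units x,y 0.009 0.008
y [354.8 280.6] [ 0.6433 -0.0657] 477 units x,y -0.152 0.265
y [205.9 283.3] [ 0.7481 -0.0636] 386 units x,y -0.162 -0.259
y [330.7 322.5] [ 0.6588 -0.0319] 3250 units x,y -0.321 0.188
```

```bash
python3 -m creep '[[[0.007,0.006,0.08,0,0.4],[0,0,0.08,0,0.4],[0,0,0,0,0],[0,0,0,0,0],[0,0,0,0,0],[0,0,0,0,0],[0,0,0,0,0]]]' | grep -E "tool|open|force";python3 -m creep '[[[0,0,-0.15,0,0],[0,0,-0.15,0,0],[0,0,-0.15,0,0],[0,0,-0.15,0,0],[-0.07,0.167,0,0,0],[-0.07,0.167,0,0,0],[-0.07,0.167,0,0,0],[-0.07,0.167,0,0,0]]]'|grep open; python3 -m creep '[[[-0.07,0.167,0,0,0],[-0.07,0.167,0,0,0],[-0.067,0.166,0,0,0],[0,0,0,0,0],[0,0,0.08,0,0],[0,0,0.08,0,0],[0,0,0,0,0]]]'|grep open; python3 go.py .46 0 .268
```

```text
tool_pos: [0.6952, -0.0975, 0.183]
force: [-0.6, 0.8, 7.2]
opening: 0.014
gripper_force: 30.0
opening: 0.0137
opening: 0.0137
tcp [ 4.597e-01 -4.000e-04  2.674e-01] units xyz [-0.002 -0.002 -0.003] rows>= 0.0 op 0.0137 t 22.17
```

```bash
python3 -m creep '[[[0,0,0,0,0.45],[0,0,0,0,0.45],[0,0,0,0,0.45],[0,0,0,0,0.45],[0,0,-0.19,0,1],[0,0,-0.19,0,1],[-0.15,0,-0.15,0,1],[-0.15,0,0,0,1]]]'|grep -E "tool|open"; python3 -m creep '[[[0,0,0,0,1],[0,0,0,0,1],[0,0,0,0,1]]]'|grep tool
python3 - <<'E'
from h import *
c=cam('wrist'); f=c[0]['frame']; s=cam('scene'); g=s[0]['frame']
cv2.imwrite('pics/chk.png',np.vstack([cv2.resize(f[60:340,150:430],(560,560))[:300],cv2.resize(g[120:320,150:430],(560,400))[:300]])[:,:,::-1])
for b in blobs(s,zone=(.35,.85,-.25,.25),amin=4): print(*b)
m=nets.masks_of(c[0],'beaker'); print([(d['confidence'],d['region'].sum(),d['uv']) for d in m[:2]])
# beaker rim by fitting projected circles to blue mask
hsv=cv2.cvtColor(f,cv2.COLOR_RGB2HSV); b=((hsv[...,0]>105)&(hsv[...,0]<130)&(hsv[...,1]>120)).astype(np.uint8)
k,l,st,ce=cv2.connectedComponentsWithStats(b); i=1+np.argmax(st[1:,4]); print(st[i],ce[i], ray(c,ce[i],.08))
E
```

```text
tool_pos: [0.4623, 0.0594, 0.381]
opening: 0.0604
tool_pos: [0.4605, 0.0591, 0.3742]
[(0.65, np.int64(2852), [273.7, 122.6])]
[ 248  100   74   77 2698] [284.09451446 136.64455152] [ 0.45713063 -0.00718377  0.08      ]
```

View pics/chk.png

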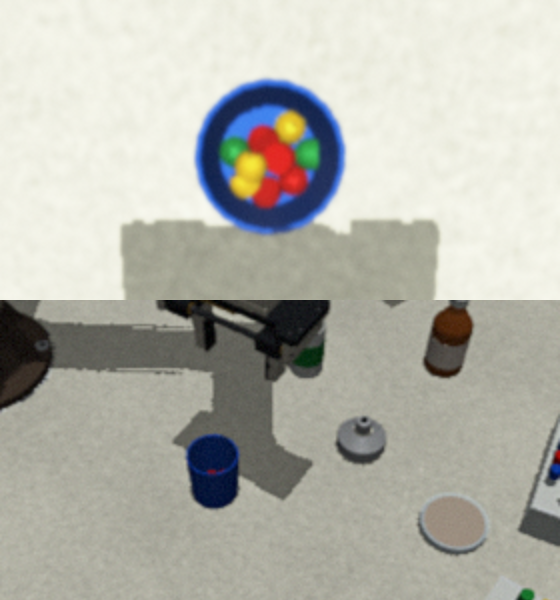

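All nine caps (4 red, 3 yellow, 2 green) are in the beaker, and the bench is clear. I'll refine the beaker and the other poses before gripping.

```bash
cat > rim.py <<'E'
from h import *
from scipy.optimize import least_squares
def rimfit(c,mask,r,z,p0):
    """centre of a horizontal circle (radius r, height z) whose projection is the hull of mask"""
    pts=np.argwhere(mask)[:,::-1].astype(np.int32); h=cv2.convexHull(pts)[:,0,:]
    P=np.array([ray(c,q,z)[:2] for q in h])
    res=least_squares(lambda p:np.hypot(*(P-p[:2]).T)-p[2],[*p0,r],loss='soft_l1',f_scale=.001)
    return res.x, np.sqrt(np.mean(res.fun**2))
def blue(c):
    hsv=cv2.cvtColor(c[0]['frame'],cv2.COLOR_RGB2HSV); b=((hsv[...,0]>100)&(hsv[...,0]<132)&(hsv[...,1]>110)).astype(np.uint8)
    k,l,st,ce=cv2.connectedComponentsWithStats(b); return l==1+np.argmax(st[1:,4])
E
python3 - <<'E'
from rim import *
o=obs(); print(np.round(o['tool_pos'],4),np.round(o['orientation'],2))
c=cam('wrist'); print(rimfit(c,blue(c),.0345,.08,(.46,0)))
for n in ['scene','side']:
    c=cam(n)
    for q in ['beaker','tub','detergent','burner','reagent']:
        print(n,q,[(round(d['confidence'],2),ray(c,d['uv'],0)[:2].round(4)) for d in nets.landmark_of(c[0],q)[:1]])
E
```

```text
[0.4606 0.0585 0.3738] [ 1.7995e+02 -3.0000e-02 -9.0040e+01]
(array([ 0.45671643, -0.0049851 ,  0.03340617]), np.float64(0.00018172914977923493))
scene beaker [(0.72, array([ 0.5192, -0.3146]))]
scene tub [(0.8, array([ 0.5182, -0.3141]))]
scene detergent [(0.67, array([0.4381, 0.2701]))]
scene burner [(0.64, array([0.589 , 0.1643]))]
scene reagent [(0.97, array([0.6028, 0.3951]))]
side beaker [(0.93, array([0.4637, 0.0072]))]
side tub [(0.64, array([ 0.5272, -0.3254]))]
side detergent []
side burner [(0.68, array([0.5975, 0.1766]))]
side reagent [(0.97, array([0.6234, 0.3888]))]
```

```bash
python3 -m creep '[[[0.157,0.009,0,0,1],[0.156,0.009,0,0,1],[0,0,0.185,0,1],[0,0,0.185,0,1],[0,0,0.14,0,1],[0,0,0.14,0,1],[0,0,0.145,0,1],[0,0,0,0,1]]]'; python3 -m creep '[[[0,0,0,0,1],[0,0,0,0,0],[0,0,0,0,0],[0,0,0,0,0],[0,0,0,0,0],[0,0,0,0,0]]]'; python3 go.py .4565 -.004 .215
```

```text
clock: 24.55
tool_pos: [0.4552, -0.0041, 0.2108]
orientation: [179.6, -0.2, -90.1]
force: [-0.9, -0.1, 0.1]
opening: 0.0874
gripper_force: 0.0
clock: 25.05
tool_pos: [0.4575, -0.0032, 0.2164]
orientation: [-179.9, 0.0, -90.0]
force: [-2.3, 0.9, 8.3]
opening: 0.0661
gripper_force: 30.0
tcp [ 0.4575 -0.0032  0.2164] units xyz [0.004 0.005 0.007] rows>= 0.0 op 0.0661 t 25.05
```

```bash
python3 -m creep '[[[0,0,-0.05,0,0],[0,0,-0.1,0,0],[0,0,-0.1,0,0],[0,0,-0.1,0,0],[0,0,-0.1,0,0],[0,0,-0.05,0,0],[0,0,0,0,0]]]'|grep -E "open|force"; python3 -m creep '[[[0.1,-0.045,0,0,0],[0.1225,-0.056,0,0,0],[0.1225,-0.056,0,0,0],[0.1225,-0.056,0,0,0],[0.1225,-0.056,0,0,0],[0.1,-0.045,0,0,0],[0.045,-0.023,0,0,0],[0,0,0,0,0]]]'
python3 - <<'E'
from rim import *
o=obs(); print(np.round(o['tool_pos'],4))
c=cam('wrist'); save(c,'wr5.png')
print([(round(d['confidence'],2),ray(c,d['uv'],0)[:2].round(4)) for d in nets.landmark_of(c[0],'tub')[:1]])
for d in nets.masks_of(c[0],'tub')[:1]:
    print(d['confidence'],d['region'].sum(), rimfit(c,d['region'],.078,.06,(.525,-.317)))
E
```

```text
force: [0.9, 0.1, -1.9]
opening: 0.0666
gripper_force: 30.0
clock: 26.3
tool_pos: [0.5248, -0.1519, 0.3138]
orientation: [179.9, -0.0, -90.1]
force: [0.4, -0.9, -0.5]
opening: 0.0661
gripper_force: 30.0
[ 0.5248 -0.1519  0.3138]
[]
0.92 18291 (array([ 0.52157363, -0.31593316,  0.07685372]), np.float64(0.0002601981646920369))
```

View pics/wr5.png

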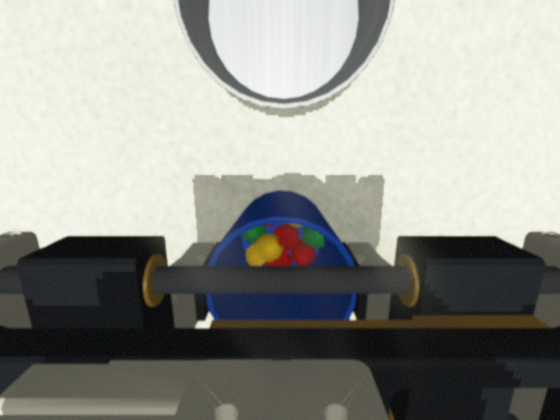

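The tub's near rim is at y≈-0.239, and the beaker (280,250) is held upright with all its caps. I'll lower it beside the rim and start tipping with the foot held against the rim.

```bash
python3 -m creep '[[[0.1,0.016,0,0,0],[0.1,0,0.08,0,0],[0.055,0,0.08,0,0],[0,0,0.078,0,0],[0,0,0,0,0],[0,0,0,0,0]]]'|grep -E "tool|force"; python3 -m creep '[[[0.04,0,-0.012,0,0],[0.04,0,-0.012,0,0],[0.035,0,-0.008,0,0],[0.035,0,-0.008,0,0],[0,0,0,0,0],[0,0,0,0,0]]]'
python3 - <<'E'
from h import *
c=cam('side'); d=cam('scene'); f=c[0]['frame'][100:240,210:400]; g=d[0]['frame'][230:370,130:320]
cv2.imwrite('pics/t1.png',np.hstack([cv2.resize(f,None,fx=2,fy=2),cv2.resize(g,None,fx=2,fy=2)])[:,:,::-1])
E
```

```text
tool_pos: [0.5208, -0.2006, 0.2672]
force: [0.3, 0.6, -0.5]
gripper_force: 30.0
clock: 27.45
tool_pos: [0.5215, -0.2319, 0.2761]
orientation: [-179.9, -0.0, -90.1]
force: [-0.2, 2.8, -0.9]
opening: 0.0667
gripper_force: 30.0
```

View pics/t1.png

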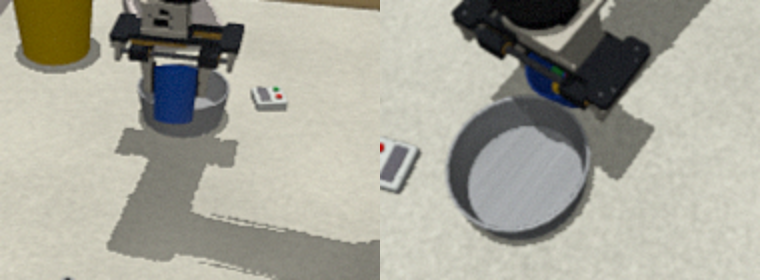

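```bash
python3 -m creep '[[[0.036,0,0,0,0],[0.035,0,0,0,0],[0.035,0,0.01,0,0],[0.034,0,0.01,0,0],[0.031,0,0.018,0,0],[0.03,0,0.02,0,0],[0,0,0,0,0],[0,0,0,0,0]]]'
python3 - <<'E'
from h import *
c=cam('wrist'); d=cam('scene'); f=c[0]['frame'][0:280,90:470]; g=d[0]['frame'][230:370,130:320]
cv2.imwrite('pics/t2.png',np.hstack([f,cv2.resize(g,None,fx=2,fy=2)])[:,:,::-1])
E
```

```text
clock: 28.22
tool_pos: [0.5211, -0.2721, 0.2632]
orientation: [179.9, 0.0, -90.1]
force: [0.8, 1.4, -0.4]
opening: 0.0665
gripper_force: 30.0
```

View pics/t2.png

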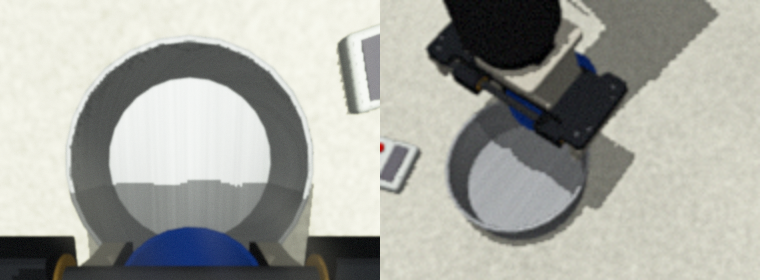

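The beaker is tipped about 75° over the rim (scene crop 525,110), with no caps out yet. Continue the arc.

```bash
python3 -m creep '[[[0.025,0,0.025,0,0],[0.025,0,0.026,0,0],[0.018,0,0.031,0,0],[0.017,0,0.032,0,0],[0.007,0,0.023,0,0],[0.007,0,0.022,0,0],[0,0,0,0,0],[0,0,0,0,0]]]'
python3 - <<'E'
from h import *
c=cam('wrist'); d=cam('scene'); f=c[0]['frame'][0:280,90:470]; g=d[0]['frame'][230:370,130:320]
cv2.imwrite('pics/t3.png',np.hstack([f,cv2.resize(g,None,fx=2,fy=2)])[:,:,::-1])
E
```

```text
clock: 28.98
tool_pos: [0.5211, -0.2914, 0.2316]
orientation: [179.9, 0.0, -90.0]
force: [0.6, -1.2, 1.1]
opening: 0.0664
gripper_force: 30.0
```

View pics/t3.png

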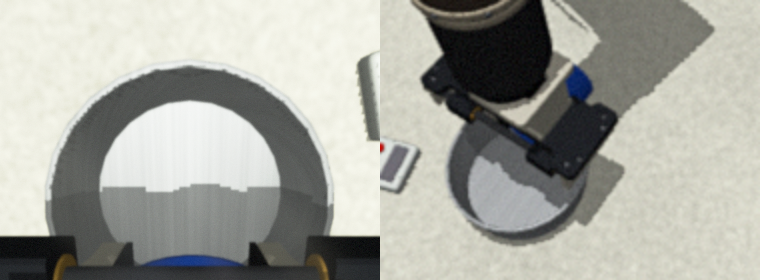

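```bash
python3 -m creep '[[[0,0,0.03,0,0],[0,0,0.01,0,0],[-0.04,0,0,0,0],[0.04,0,0,0,0],[-0.04,0,0,0,0],[0.04,0,0,0,0],[0,0,0,0,0],[0,0,0,0,0]]]'
python3 - <<'E'
from h import *
for n in ['wrist','scene','side']:
    c=cam(n)
    for b in blobs(c,z=.012,zone=(.44,.6,-.4,-.2),amin=4): print(n,*b)
E
```

```text
clock: 29.75
tool_pos: [0.5225, -0.2924, 0.2262]
orientation: [-179.8, -0.1, -89.9]
force: [-0.7, -6.2, 13.3]
opening: 0.0663
gripper_force: 30.0
wrist r [298.6 178.5] [ 0.5112 -0.3334] 416
wrist r [286.  305.7] [ 0.519 -0.238] 721
wrist y [248.4 198.8] [ 0.5449 -0.3195] 551
wrist y [268.6 260.2] [ 0.5317 -0.2747] 307
wrist g [293.6 259.5] [ 0.5138 -0.2753] 294
wrist g [265.  314.1] [ 0.5348 -0.2308] 209
scene r [192.  321.6] [ 0.5066 -0.3362] 40
scene y [205.6 302.6] [ 0.5036 -0.2846] 11
scene y [212.9 327.1] [ 0.554 -0.321] 46
scene g [201.4 299.7] [ 0.4907 -0.2842] 10
side r [307.1 151.7] [ 0.5043 -0.3357] 7
```

```bash
python3 -m creep '[[[0,0,-0.015,0,0],[-0.07,0,0,0,0],[0.07,0,0,0,0],[-0.07,0,0,0,0],[0.07,0,0,0,0],[-0.07,0,0,0,0],[0.07,0,0,0,0],[0,0,0,0,0]]]'|grep -E "tool|force"
python3 - <<'E'
from h import *
c=cam('wrist'); d=cam('scene'); f=c[0]['frame'][80:360,90:470]; g=d[0]['frame'][230:370,130:320]
cv2.imwrite('pics/t4.png',np.hstack([f,cv2.resize(g,None,fx=2,fy=2)])[:,:,::-1])
E
```

```text
tool_pos: [0.5214, -0.2923, 0.2271]
force: [-0.1, -3.4, 4.2]
gripper_force: 30.0
```

View pics/t4.png

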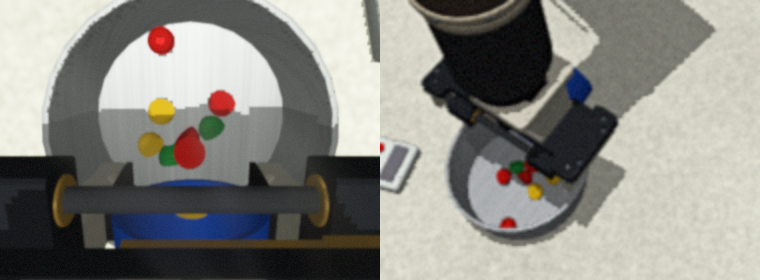

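The tub now holds at least seven caps. One yellow is still at the beaker mouth (190,212), so I'll keep shaking.

```bash
python3 -m creep '[[[0,0,-0.04,0,0],[0,0,0.04,0,0],[-0.09,0,-0.03,0,0],[0.09,0,0.03,0,0],[-0.09,0,-0.03,0,0],[0.09,0,0.03,0,0],[-0.09,0,-0.03,0,0],[0.09,0,0.03,0,0]]]'|grep -E "tool|force";python3 -m creep '[[[-0.09,0,-0.03,0,0],[0.09,0,0.03,0,0],[-0.09,0,-0.03,0,0],[0.09,0,0.02,0,0],[0,0,0,0,0],[0,0,0,0,0]]]'|grep -E "tool|force"
python3 - <<'E'
from h import *
c=cam('wrist'); d=cam('scene'); f=c[0]['frame'][80:360,90:470]; g=d[0]['frame'][230:370,130:320]
cv2.imwrite('pics/t5.png',np.hstack([f,cv2.resize(g,None,fx=2,fy=2)])[:,:,::-1])
E
```

```text
tool_pos: [0.5216, -0.2886, 0.2279]
force: [-0.5, 0.8, 3.6]
gripper_force: 30.0
tool_pos: [0.5209, -0.2913, 0.2283]
force: [-0.1, 0.2, -0.6]
gripper_force: 30.0
```

View pics/t5.png

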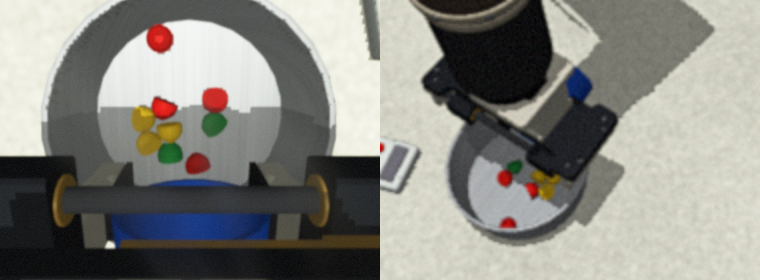

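All nine caps are in the tub: 4 red, 3 yellow and 2 green in the wrist crop. I'll lift out and estimate the beaker tilt by a silhouette fit.

```bash
cat > tilt.py <<'E'
from rim import *
from scipy.spatial import ConvexHull
def model(th,p,pos):
    a=np.linspace(0,2*np.pi,40); P=[]
    for r,z in ((.031,0),(.0345,.08)): P.append(np.c_[r*np.cos(a),r*np.sin(a),0*a+z-p])
    P=np.vstack(P); t=np.radians(th) # mouth tips towards -y
    R=Ro.from_euler('x',th,degrees=True).as_matrix()
    return P@R.T+pos
def fit(names=('scene','side','wrist')):
    o=obs(); g=np.array(o['tool_pos'])-[0,0,.159]; cs=[cam(n) for n in names]; best=[]
    ms=[]
    for c in cs:
        hsv=cv2.cvtColor(c[0]['frame'],cv2.COLOR_RGB2HSV); b=(hsv[...,0]>100)&(hsv[...,0]<132)&(hsv[...,1]>110)
        u=np.array([proj(c,q) for q in model(0,.04,g)]).mean(0); yy,xx=np.indices(b.shape); ms.append(b&(np.hypot(xx-u[0],yy-u[1])<130*(.5 if c is not cs[-1] else 2)))
    for th in range(-60,150,5):
        for p in (.04,.045,.05,.055,.06):
            s=0
            for c,m in zip(cs,ms):
                q=np.array([proj(c,x) for x in model(th,p,g)],np.float32); h=np.zeros(m.shape,np.uint8)
                cv2.fillConvexPoly(h,cv2.convexHull(q.astype(np.int32)),1); h=h>0
                s+=(m&h).sum()/max(1,m.sum())-.35*(h&~m).sum()/max(1,h.sum())
            best.append((round(s,3),th,p))
    print('tcp',np.round(o['tool_pos'],4),[int(m.sum()) for m in ms],sorted(best)[::-1][:5])
if __name__=='__main__': fit()
E
python3 tilt.py; python3 -m creep '[[[0,0,-0.05,0,0],[0,0,-0.1,0,0],[0,0,-0.1,0,0],[0,0,-0.1,0,0],[0,0,-0.1,0,0],[0,0,0,0,0],[0,0,0,0,0]]]'|grep -E "tool|open|force"; python3 tilt.py
```

```text
tcp [ 0.521  -0.2911  0.2286] [278, 556, 4816] [(np.float64(1.177), 5, 0.045), (np.float64(1.172), 10, 0.045), (np.float64(1.171), -10, 0.05), (np.float64(1.17), 5, 0.04), (np.float64(1.169), -5, 0.05)]
tool_pos: [0.5216, -0.2913, 0.3212]
force: [-0.2, 1.0, -2.0]
opening: 0.0664
gripper_force: 30.0
tcp [ 0.5216 -0.2913  0.3212] [359, 614, 4844] [(np.float64(1.24), 20, 0.04), (np.float64(1.234), 15, 0.04), (np.float64(1.228), -5, 0.05), (np.float64(1.226), 25, 0.04), (np.float64(1.226), -10, 0.05)]
```

```bash
python3 -m creep '[[[-0.15,0,0,0,0],[-0.15,0,0,0,0],[-0.15,0,0,0,0],[-0.15,0,0,0,0],[-0.15,0,0,0,0],[-0.1,0,0,0,0],[0,0,0,0,0],[0,0,0,0,0]]]'|grep -E "tool"
python3 - <<'E'
from h import *
c=cam('wrist'); d=cam('scene'); e=cam('side'); f=c[0]['frame'][120:400,90:470]; u=proj(d,[.52,-.12,.15]).astype(int); v=proj(e,[.52,-.12,.15]).astype(int)
k=lambda c,u:cv2.resize(c[0]['frame'][max(0,u[1]-75):u[1]+75,max(0,u[0]-95):u[0]+95],(380,300))
cv2.imwrite('pics/t6.png',np.vstack([np.hstack([k(d,u),k(e,v)]),np.hstack([cv2.resize(f,(380,280)),np.zeros((280,380,3),np.uint8)])])[:,:,::-1])
E
```

```text
tool_pos: [0.5212, -0.1204, 0.3185]
```

View pics/t6.png

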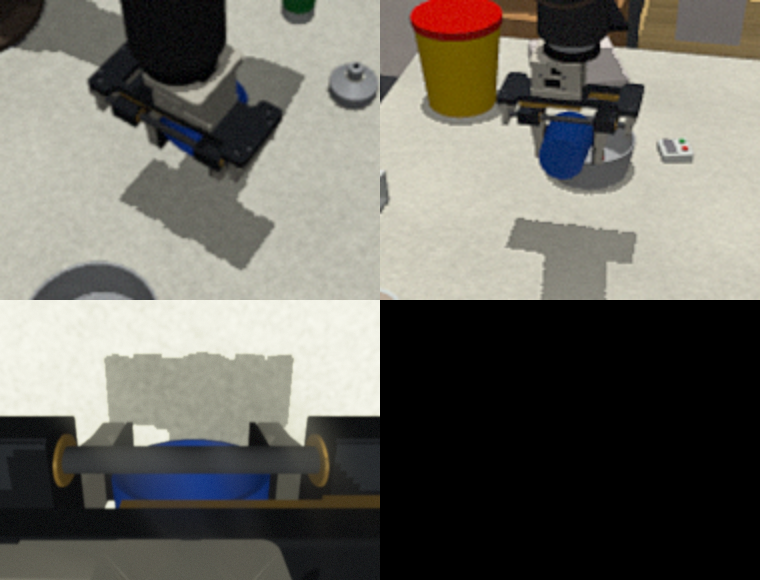

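The beaker stays tipped by pad friction, with its foot toward +y. I'll right it by lowering the mouth end onto the tub rim while moving outwards.

```bash
python3 -m creep '[[[0.16,0,0,0,0],[0.16,0,0,0,0],[0.163,0,0.05,0,0],[0,0,0.11,0,0],[0,0,0.1,0,0],[0,0,0,0,0],[0,0,0,0,0]]]'|grep -E "tool|force"; python3 -m creep '[[[-0.025,0,0.037,0,0],[-0.025,0,0.037,0,0],[0,0,0,0,0]]]'|grep -E "tool|force";python3 -m creep '[[[-0.014,0,0.024,0,0],[-0.014,0,0.024,0,0],[0,0,0,0,0]]]'|grep -E "tool|force";python3 -m creep '[[[-0.007,0,0.026,0,0],[-0.007,0,0.026,0,0],[0,0,0,0,0]]]'|grep -E "tool|force"
```

```text
tool_pos: [0.5207, -0.2189, 0.2662]
force: [0.2, -0.5, -0.1]
gripper_force: 30.0
tool_pos: [0.521, -0.2069, 0.2517]
force: [-0.9, -0.9, -1.6]
gripper_force: 30.0
tool_pos: [0.5211, -0.2017, 0.242]
force: [0.3, -0.1, -0.8]
gripper_force: 30.0
tool_pos: [0.5209, -0.1993, 0.2312]
force: [-0.6, -0.7, -0.9]
gripper_force: 30.0
```

```bash
cat > top.py <<'E'
from tilt import *
o=obs(); g=np.array(o['tool_pos'])-[0,0,.159]; c=cam('wrist'); m=blue(c); print('tcp',np.round(o['tool_pos'],4),'top row',np.argwhere(m)[:,0].min(),'area',m.sum())
print({th:int(min(proj(c,x)[1] for x in model(th,.048,g))) for th in range(-15,120,15)})
for n in ('scene','side'):
    c=cam(n); hsv=cv2.cvtColor(c[0]['frame'],cv2.COLOR_RGB2HSV); b=(hsv[...,0]>100)&(hsv[...,0]<132)&(hsv[...,1]>110)
    u=proj(c,g); yy,xx=np.indices(b.shape); m=b&(np.hypot(xx-u[0],yy-u[1])<45); q=np.argwhere(m)[:,::-1]
    print(n,u.round(),'box',q.min(0),q.max(0),len(q))
    print({th:(lambda P:[*P.min(0).astype(int),*P.max(0).astype(int)])(np.array([proj(c,x) for x in model(th,.048,g)])) for th in range(-15,120,15)})
E
python3 top.py
```

```text
tcp [ 0.5209 -0.1993  0.2312] top row 293 area 4203
{-15: 179, 0: 194, 15: 203, 30: 188, 45: 181, 60: 181, 75: 187, 90: 197, 105: 210}
scene [231. 266.] box [194 223] [271 281] 237
{-15: [np.int64(216), np.int64(245), np.int64(247), np.int64(290)], 0: [np.int64(214), np.int64(245), np.int64(246), np.int64(287)], 15: [np.int64(212), np.int64(247), np.int64(249), np.int64(284)], 30: [np.int64(211), np.int64(249), np.int64(251), np.int64(281)], 45: [np.int64(210), np.int64(249), np.int64(252), np.int64(284)], 60: [np.int64(210), np.int64(245), np.int64(253), np.int64(286)], 75: [np.int64(210), np.int64(243), np.int64(254), np.int64(286)], 90: [np.int64(210), np.int64(241), np.int64(254), np.int64(286)], 105: [np.int64(210), np.int64(240), np.int64(254), np.int64(286)]}
side [296. 158.] box [267 116] [315 172] 584
{-15: [np.int64(284), np.int64(142), np.int64(306), np.int64(175)], 0: [np.int64(285), np.int64(143), np.int64(307), np.int64(176)], 15: [np.int64(285), np.int64(144), np.int64(307), np.int64(175)], 30: [np.int64(284), np.int64(146), np.int64(308), np.int64(174)], 45: [np.int64(283), np.int64(144), np.int64(308), np.int64(174)], 60: [np.int64(283), np.int64(143), np.int64(308), np.int64(175)], 75: [np.int64(283), np.int64(142), np.int64(308), np.int64(175)], 90: [np.int64(283), np.int64(142), np.int64(308), np.int64(174)], 105: [np.int64(283), np.int64(144), np.int64(308), np.int64(172)]}
```

```bash
cat > asc.py <<'E'
from tilt import *
import sys
o=obs(); g=np.array(o['tool_pos'])-[0,0,.159]; print(np.round(o['tool_pos'],4))
def bm(c):
    f=c[0]['frame'].astype(int); return (f[...,2]>70)&(f[...,2]>f[...,0]*1.7)&(f[...,2]>f[...,1]*1.3)
for n,st,hw in (('scene',1,32),('wrist',5,170)):
    c=cam(n); m=bm(c); u=proj(c,g).astype(int); r=slice(max(0,u[1]-hw),u[1]+hw,2*st); k=slice(max(0,u[0]-hw),u[0]+hw,st)
    print(n,u,'rows from',r.start,'cols from',k.start)
    for row in m[r,k]: 
        if row.any(): print(''.join('#' if x else '.' for x in row))
E
python3 asc.py
```

```text
[ 0.5214 -0.1996  0.2322]
scene [231 265] rows from 233 cols from 199
....................................................####........
....................................................######......
....................................................#######.....
.....................................................#######....
.....................................................######.....
......................................................###.......
....................##..........................................
......................####......................................
.........................####...................................
............................#####...............................
...............................#####............................
wrist [280 272] rows from 102 cols from 110
.............................############...........................
...................###############################..................
...................###############################..................
....................#...............................................
```

```bash
python3 -m creep '[[[0,0,-0.1,0,0],[0,0,-0.1,0,0],[0.062,0,0,0,0],[0.062,0,0,0,0],[0,0,0.05,0,0],[0,0,0.03,0,0],[0,0,0,0,0]]]'|grep -E "tool|force";for i in 1 2; do python3 -m creep '[[[0,0,0.015,0,0],[0,0,0.01,0,0],[0,0,0,0,0]]]'|grep -E "tool|force:";done; python3 asc.py
```

```text
tool_pos: [0.5201, -0.2246, 0.2536]
force: [-0.5, 1.1, -1.2]
gripper_force: 30.0
tool_pos: [0.5212, -0.2242, 0.2506]
force: [-0.1, 0.6, -1.3]
gripper_force: 30.0
tool_pos: [0.5212, -0.2242, 0.2459]
force: [-0.5, 0.5, -0.8]
gripper_force: 30.0
[ 0.5212 -0.2242  0.2459]
scene [224 271] rows from 239 cols from 192
....................................................####........
...................................................#######......
....................................................#######.....
....................................................#########...
....................................................########....
.....................................................#####......
....................##..........................................
.....................####.......................................
........................#####...................................
...........................######...............................
..............................#####.............................
wrist [280 272] rows from 102 cols from 110
.............................############...........................
...................###############################..................
...................###############################..................
....................#...............................................
```

```bash
cat > e.py <<'E'
from asc import *
c=cam('wrist'); m=bm(c); q=np.argwhere(m); q=q[(q[:,1]>200)&(q[:,1]<360)]; print('wrist top/bottom rows',q.min(0),q.max(0))
w=c
c=cam('scene'); m=bm(c); u=proj(c,g); yy,xx=np.indices(m.shape); m&=np.hypot(xx-u[0],yy-u[1])<60
k,l,st,ce=cv2.connectedComponentsWithStats(m.astype(np.uint8)); print([(s.tolist(),x.round().tolist()) for s,x in zip(st[1:],ce[1:]) if s[4]>15])
for i in range(1,k):
    if st[i,4]>15:
        for z in (.06,.09,.12): print(i,z,ray(c,ce[i],z).round(3))
for p in (.05,.06,.07):
  for th in (60,75,90,105,120):
    P=model(th,p,g); W=np.array([proj(w,x) for x in P]); S=np.array([proj(c,x) for x in P])
    print(p,th,'wrist top',int(W[:,1].min()),'scene foot box',S[:40].min(0).astype(int),S[:40].max(0).astype(int))
E
python3 e.py | grep -v '\.\.\.\|###'
```

```text
[ 0.5213 -0.2243  0.2463]
scene [224 271] rows from 239 cols from 192
wrist [280 272] rows from 102 cols from 110
wrist top/bottom rows [260 202] [327 359]
[([243, 238, 10, 14, 86], [247.0, 244.0]), ([211, 263, 16, 10, 43], [219.0, 268.0])]
1 0.06 [ 0.513 -0.127  0.06 ]
1 0.09 [ 0.525 -0.141  0.09 ]
1 0.12 [ 0.538 -0.156  0.12 ]
2 0.06 [ 0.495 -0.213  0.06 ]
2 0.09 [ 0.508 -0.224  0.09 ]
2 0.12 [ 0.521 -0.235  0.12 ]
0.05 60 wrist top 184 scene foot box [225 249] [247 274]
0.05 75 wrist top 190 scene foot box [226 246] [248 269]
0.05 90 wrist top 200 scene foot box [226 245] [248 263]
0.05 105 wrist top 213 scene foot box [225 244] [248 259]
0.05 120 wrist top 196 scene foot box [222 244] [247 257]
0.06 60 wrist top 198 scene foot box [228 248] [250 272]
0.06 75 wrist top 206 scene foot box [229 244] [251 266]
0.06 90 wrist top 216 scene foot box [229 242] [251 260]
0.06 105 wrist top 229 scene foot box [227 240] [250 256]
0.06 120 wrist top 219 scene foot box [224 240] [249 253]
0.07 60 wrist top 211 scene foot box [230 246] [252 271]
0.07 75 wrist top 220 scene foot box [231 242] [253 264]
0.07 90 wrist top 232 scene foot box [231 238] [253 257]
0.07 105 wrist top 245 scene foot box [229 237] [252 252]
0.07 120 wrist top 242 scene foot box [226 236] [251 249]
```

The beaker has slid in the grip: it is now held near its mouth, lying level, foot toward +y. So I'll turn the hand 180° (foot toward the tub) and right it by pushing the lower foot edge against the rim.

```bash
python3 -m creep '[[[0,0,-0.1,0,0],[0,0,-0.15,0,0],[-0.15,0,-0.15,0,0],[-0.15,0,0,0,0],[-0.15,0,0,0,0],[-0.15,0,0,0,0],[0,0,0,0,0]]]'|grep -E "tool|force:"; python3 -c "
from h import *
print(np.round(obs()['joint_pos'],1))"
```

```text
tool_pos: [0.5213, -0.1016, 0.3265]
force: [0.3, -1.1, -1.2]
gripper_force: 30.0
[ 10.1  10.9 -23.7  -0.  -55.3 -10. ]
```

```bash
python3 -m creep '[[[0,0,0,0.079,0],[0,0,0,0.079,0],[0,0,0,0.079,0],[0,0,0,0.079,0],[0,0,0,0.079,0],[0,0,0,0.079,0],[0,0,0,0.079,0],[0,0,0,0.079,0]]]'|grep -E "tool|force:";python3 -m creep '[[[0,0,0,0.079,0],[0,0,0,0.079,0],[0,0,0,0.079,0],[0,0,0,0.079,0],[0,0,0,0.052,0],[0,0,0,0,0],[0,0,0,0,0]]]'|grep -E "tool|orie"
cat > e2.py <<'E'
# foot/tilt estimate, tool at any yaw: foot points along -tool x
from rim import *
def bm(c):
    f=c[0]['frame'].astype(int); return (f[...,2]>60)&(f[...,2]>f[...,0]*1.6)&(f[...,2]>f[...,1]*1.25)
o=obs(); g=np.array(o['tool_pos'])-[0,0,.159]; yaw=o['orientation'][2]
def model(th,p):
    a=np.linspace(0,2*np.pi,60); P=np.vstack([np.c_[r*np.cos(a),r*np.sin(a),0*a+z-p] for r,z in ((.031,0),(.0345,.08))])
    return P@(Ro.from_euler('z',yaw,degrees=True)*Ro.from_euler('y',th,degrees=True)).as_matrix().T+g
ms=[]
for n in ('side','scene'):
    c=cam(n); m=bm(c); u=proj(c,g); yy,xx=np.indices(m.shape); m&=np.hypot(xx-u[0],yy-u[1])<55
    k,l,st,ce=cv2.connectedComponentsWithStats(m.astype(np.uint8)); m=np.isin(l,[i for i in range(1,k) if st[i,4]>12])
    q=np.argwhere(m)[:,::-1]; print(n,u.round(),'blue box',q.min(0),q.max(0),len(q)); ms.append((c,m))
best=[]
for th in range(-10,125,5):
    for p in np.arange(.045,.081,.005):
        s=0
        for c,m in ms:
            h=np.zeros(m.shape,np.uint8); cv2.fillConvexPoly(h,cv2.convexHull(np.array([proj(c,x) for x in model(th,p)]).round().astype(np.int32)),1); h=h>0
            s+=(m&h).sum()/m.sum()-.4*(h&~m).sum()/h.sum()
        best.append((round(s,3),th,round(p,3)))
print('tcp',np.round(o['tool_pos'],4),'yaw',round(yaw,1)); print(sorted(best)[::-1][:6])
if __name__=='__main__':
    c,m=ms[0]; u=proj(c,g).astype(int)
    for r in m[u[1]-34:u[1]+34:2,u[0]-36:u[0]+36]:
        if r.any(): print(''.join('#' if x else '.' for x in r))
E
python3 e2.py
```

```text
tool_pos: [0.5212, -0.1051, 0.3259]
force: [0.1, -0.4, -0.9]
gripper_force: 30.0
tool_pos: [0.5213, -0.105, 0.3259]
orientation: [180.0, 0.0, -179.8]
side [291. 147.] blue box [263 127] [294 152] 226
scene [253. 213.] blue box [250 196] [288 233] 856
tcp [ 0.5213 -0.105   0.3259] yaw -179.8
[(np.float64(1.324), 115, np.float64(0.08)), (np.float64(1.277), 120, np.float64(0.08)), (np.float64(1.275), 110, np.float64(0.08)), (np.float64(1.212), 105, np.float64(0.08)), (np.float64(1.178), 115, np.float64(0.075)), (np.float64(1.166), 120, np.float64(0.075))]
............#####.......................................................
...........#############....######......................................
..........############......############................................
..........#######.......................................................
..........######........................................................
.........#######........................................................
.........#######........................................................
.........#######........................................................
.........#######........................................................
.........#######........................................................
.........#######........................................................
................#####...................................................
.........................####...........................................
```

The fit says the beaker is held right at its mouth with the foot about 25° above level. It's simplest to lay it on the clear bench here and regrasp nearer the middle.

```bash
python3 -m creep '[[[0,0,0.14,0,0],[0,0,0.14,0,0],[0,0,0.13,0,0],[0,0,0.12,0,0],[0,0,0.09,0,0],[0,0,0,0,0],[0,0,0,0,0]]]'|grep -E "tool|force:";python3 -m creep '[[[0,0,0.02,0,0],[0,0,0,0,0]]]'|grep -E "tool|force:"; python3 -m creep '[[[0,0,0.015,0,0],[0,0,0,0,0]]]'|grep -E "tool|force:"; python3 e2.py | head -4
```

```text
tool_pos: [0.5212, -0.105, 0.2013]
force: [0.6, -1.0, 0.9]
gripper_force: 30.0
tool_pos: [0.5218, -0.1049, 0.1986]
force: [-0.2, -0.7, -0.1]
gripper_force: 30.0
tool_pos: [0.5214, -0.1049, 0.1953]
force: [-1.0, 0.4, -0.7]
gripper_force: 30.0
side [290. 185.] blue box [264 166] [293 186] 231
scene [256. 245.] blue box [253 231] [286 264] 660
tcp [ 0.5214 -0.1049  0.1953] yaw -180.0
[(np.float64(1.401), 115, np.float64(0.08)), (np.float64(1.379), 120, np.float64(0.08)), (np.float64(1.307), 110, np.float64(0.08)), (np.float64(1.298), 115, np.float64(0.075)), (np.float64(1.286), 120, np.float64(0.075)), (np.float64(1.23), 105, np.float64(0.08))]
```

```bash
for i in 1 2; do python3 -m creep '[[[0,0,0.015,0,0],[0,0,0,0,0]]]'|grep -E "tool|force:"; done; python3 -m creep '[[[0,0,0,0,0.84],[0,0,0,0,0.84],[0,0,0,0,0.84],[0,0,0,0,0.84],[0,0,0,0,0.84],[0,0,0,0,0.84]]]'|grep -E "tool|force:|open"; python3 e2.py
```

```text
tool_pos: [0.5212, -0.1049, 0.1916]
force: [0.3, 0.7, -0.7]
gripper_force: 30.0
tool_pos: [0.5211, -0.1049, 0.1883]
force: [-0.3, -0.1, -1.3]
gripper_force: 30.0
tool_pos: [0.5214, -0.1049, 0.1889]
force: [0.7, 0.8, -0.1]
opening: 0.0741
gripper_force: 0.0
side [290. 186.] blue box [264 175] [282 195] 170
scene [256. 246.] blue box [253 234] [286 268] 606
tcp [ 0.5214 -0.1049  0.1889] yaw -180.0
[(np.float64(1.492), 90, np.float64(0.08)), (np.float64(1.482), 90, np.float64(0.075)), (np.float64(1.478), 95, np.float64(0.075)), (np.float64(1.47), 85, np.float64(0.08)), (np.float64(1.466), 95, np.float64(0.08)), (np.float64(1.46), 85, np.float64(0.075))]
............#######.....................................................
............######......................................................
............######......................................................
...........#######......................................................
...........######.......................................................
...........#######......................................................
...........#######......................................................
............######......................................................
............#################...........................................
...............###############..........................................
```

It now lies flat (θ≈90). Slide the hand 25 mm toward the foot, regrip and lift.

```bash
python3 -m creep '[[[-0.04,0,-0.01,0,0.9],[-0.04,0,0,0,0.9],[-0.045,0,0,0,0.9],[0,0,0,0,0.9]]]'|grep -E "tool|force:"; python3 -m creep '[[[0,0,0,0,0],[0,0,0,0,0],[0,0,0,0,0],[0,0,0,0,0],[0,0,0,0,0]]]'|grep -E "tool|force:|open"; python3 -m creep '[[[0,0,-0.05,0,0],[0,0,-0.1,0,0],[0,0,-0.15,0,0],[0,0,-0.15,0,0],[0,0,-0.1,0,0],[0,0,0,0,0],[0,0,0,0,0]]]'|grep -E "tool|force:|open"; python3 e2.py
```

```text
tool_pos: [0.5487, -0.1048, 0.191]
force: [0.9, 0.9, 0.6]
gripper_force: 0.0
tool_pos: [0.546, -0.105, 0.1907]
force: [0.3, -0.0, -0.2]
opening: 0.0661
gripper_force: 29.4
tool_pos: [0.5464, -0.1049, 0.3028]
force: [0.3, 0.5, -1.6]
opening: 0.0664
gripper_force: 29.4
side [282. 153.] blue box [264 150] [293 165] 160
scene [263. 224.] blue box [261 212] [287 244] 430
tcp [ 0.5464 -0.1049  0.3028] yaw -180.0
[(np.float64(1.406), 90, np.float64(0.05)), (np.float64(1.405), 90, np.float64(0.055)), (np.float64(1.401), 85, np.float64(0.055)), (np.float64(1.394), 85, np.float64(0.045)), (np.float64(1.39), 90, np.float64(0.045)), (np.float64(1.389), 85, np.float64(0.05))]
.............................................##.........................
.............................................##.........................
............................................####........................
..................##########................###.........................
..................##########.........##########.........................
..................##########.........##########.........................
.....................#######.........##########.........................
...........................................###..........................
```

```bash
python3 -m creep '[[[0.118,-0.1515,0,0,0],[0.118,-0.1515,0,0,0],[0.118,-0.1515,0,0,0],[0.118,-0.1515,0,0,0],[0.118,-0.1515,0,0,0],[0.118,-0.1515,0,0,0],[0.117,-0.1515,0,0,0],[0,0,0,0,0]]]'|grep -E "tool|force:"; python3 -m creep '[[[0,0,0.1,0,0],[0,0,0.1,0,0],[0,0,0.1,0,0],[0,0,0,0,0],[0,0,0,0,0]]]'|grep -E "tool|force:|open";  python3 e2.py|head -4
```

```text
tool_pos: [0.3772, -0.32, 0.2994]
force: [0.8, 0.1, -1.2]
gripper_force: 29.4
tool_pos: [0.3807, -0.3169, 0.2395]
force: [0.2, -0.6, -0.1]
opening: 0.0661
gripper_force: 29.4
side [345. 141.] blue box [330 132] [353 151] 126
scene [149. 274.] blue box [135 258] [172 294] 598
tcp [ 0.3807 -0.3169  0.2395] yaw 180.0
[(np.float64(1.439), 95, np.float64(0.05)), (np.float64(1.438), 90, np.float64(0.05)), (np.float64(1.437), 80, np.float64(0.05)), (np.float64(1.436), 80, np.float64(0.055)), (np.float64(1.431), 85, np.float64(0.05)), (np.float64(1.429), 85, np.float64(0.045))]
```

```bash
python3 -m creep '[[[-0.035,0,0,0,0],[-0.035,0,0,0,0],[0,0,0,0,0]]]'|grep -E "tool|force:"; python3 -m creep '[[[-0.02,0,-0.032,0,0],[-0.02,0,-0.032,0,0],[0,0,0,0,0]]]'|grep -E "tool|force:"; python3 -m creep '[[[-0.027,0,-0.025,0,0],[-0.027,0,-0.025,0,0],[0,0,0,0,0]]]'|grep -E "tool|force:|open";  python3 e2.py|head -4
```

```text
tool_pos: [0.3967, -0.3171, 0.2415]
force: [-0.6, 0.2, -1.5]
gripper_force: 29.5
tool_pos: [0.4041, -0.3171, 0.2552]
force: [-4.4, 0.7, 1.7]
gripper_force: 29.7
tool_pos: [0.4161, -0.3174, 0.2652]
force: [-0.1, 0.2, -0.4]
opening: 0.0645
gripper_force: 29.9
side [334. 133.] blue box [318 127] [345 144] 175
scene [157. 276.] blue box [144 260] [182 299] 718
tcp [ 0.4161 -0.3174  0.2652] yaw -179.9
[(np.float64(1.519), 65, np.float64(0.055)), (np.float64(1.516), 70, np.float64(0.055)), (np.float64(1.516), 70, np.float64(0.05)), (np.float64(1.514), 65, np.float64(0.05)), (np.float64(1.512), 70, np.float64(0.045)), (np.float64(1.511), 75, np.float64(0.05))]
```

Working: tilt is now about 65–70°. Continue the arc.

```bash
python3 -m creep '[[[-0.033,0,-0.015,0,0],[-0.033,0,-0.015,0,0],[0,0,0,0,0]]]'|grep -E "tool|force:"; python3 -m creep '[[[-0.036,0,-0.007,0,0],[-0.036,0,-0.007,0,0],[0,0,0,0,0]]]'|grep -E "tool|force:"; python3 -m creep '[[[-0.038,0,0.003,0,0],[-0.038,0,0.003,0,0],[0,0,0,0,0],[0,0,0,0,0]]]'|grep -E "tool|force:|open";  python3 e2.py|head -4
```

```text
tool_pos: [0.4291, -0.3173, 0.2704]
force: [1.3, 0.2, -0.5]
gripper_force: 29.9
tool_pos: [0.4434, -0.3172, 0.2727]
force: [0.1, -0.5, -0.2]
gripper_force: 29.9
tool_pos: [0.4573, -0.317, 0.2708]
force: [-0.9, 0.3, -0.7]
opening: 0.0647
gripper_force: 29.9
side [322. 130.] blue box [305 125] [333 141] 182
scene [171. 284.] blue box [159 268] [197 308] 729
tcp [ 0.4573 -0.317   0.2708] yaw -180.0
[(np.float64(1.519), 65, np.float64(0.05)), (np.float64(1.512), 65, np.float64(0.055)), (np.float64(1.511), 70, np.float64(0.05)), (np.float64(1.511), 70, np.float64(0.045)), (np.float64(1.509), 75, np.float64(0.05)), (np.float64(1.504), 75, np.float64(0.045))]
```

```bash
python3 -m creep '[[[0.12,0,0,0,0],[0.12,0,0,0,0],[0.12,0,0.03,0,0],[0,0,0.075,0,0],[0,0,0,0,0]]]'|grep -E "tool|force:"; python3 -m creep '[[[-0.055,0,0,0,0],[-0.055,0,0,0,0],[0,0,0,0,0]]]'|grep -E "tool|force:"; python3 -m creep '[[[-0.033,0,-0.032,0,0],[-0.033,0,-0.032,0,0],[0,0,0,0,0]]]'|grep -E "tool|force:";python3 -m creep '[[[-0.031,0,-0.015,0,0],[-0.031,0,-0.015,0,0],[0,0,0,0,0]]]'|grep -E "tool|force:|open";  python3 e2.py|head -4
```

```text
tool_pos: [0.3827, -0.3167, 0.2487]
force: [-1.2, 0.0, -1.3]
gripper_force: 29.9
tool_pos: [0.409, -0.3173, 0.2507]
force: [-0.8, -1.2, -0.7]
gripper_force: 29.9
tool_pos: [0.4221, -0.3173, 0.2647]
force: [-3.6, -0.3, 3.4]
gripper_force: 29.9
tool_pos: [0.4341, -0.3172, 0.2699]
force: [-2.2, 1.2, 3.3]
opening: 0.0641
gripper_force: 29.9
side [329. 131.] blue box [313 124] [344 146] 216
scene [163. 279.] blue box [150 263] [186 302] 731
tcp [ 0.4341 -0.3172  0.2699] yaw -180.0
[(np.float64(1.536), 50, np.float64(0.045)), (np.float64(1.53), 55, np.float64(0.045)), (np.float64(1.526), 45, np.float64(0.045)), (np.float64(1.488), 40, np.float64(0.045)), (np.float64(1.482), 60, np.float64(0.045)), (np.float64(1.479), 45, np.float64(0.05))]
```

```bash
python3 -m creep '[[[-0.033,0,0.006,0,0],[-0.033,0,0.006,0,0],[0,0,0,0,0]]]'|grep -E "tool|force:"; python3 -m creep '[[[-0.033,0,0.01,0,0],[-0.033,0,0.01,0,0],[0,0,0,0,0]]]'|grep -E "tool|force:";  python3 e2.py|head -4; python3 -m creep '[[[-0.02,0,0.012,0,0],[-0.02,0,0.012,0,0],[0,0,0,0,0]]]'|grep -E "tool|force:|open";  python3 e2.py|head -4
```

```text
tool_pos: [0.447, -0.3173, 0.2671]
force: [-2.1, -0.7, 4.4]
gripper_force: 29.9
tool_pos: [0.4612, -0.3175, 0.2639]
force: [-0.2, 0.2, 9.9]
gripper_force: 29.8
side [321. 132.] blue box [311 120] [337 148] 224
scene [173. 287.] blue box [162 271] [190 306] 507
tcp [ 0.4612 -0.3175  0.2639] yaw -179.9
[(np.float64(1.218), 5, np.float64(0.05)), (np.float64(1.216), 10, np.float64(0.045)), (np.float64(1.215), 20, np.float64(0.045)), (np.float64(1.214), 5, np.float64(0.045)), (np.float64(1.201), 15, np.float64(0.045)), (np.float64(1.2), 10, np.float64(0.05))]
tool_pos: [0.4699, -0.3176, 0.2599]
force: [3.0, 1.0, 11.6]
opening: 0.0642
gripper_force: 29.7
side [318. 133.] blue box [310 119] [334 148] 218
scene [177. 289.] blue box [166 275] [190 307] 376
tcp [ 0.4699 -0.3176  0.2599] yaw -179.9
[(np.float64(1.109), -10, np.float64(0.075)), (np.float64(1.105), -10, np.float64(0.08)), (np.float64(1.102), -10, np.float64(0.06)), (np.float64(1.102), -10, np.float64(0.055)), (np.float64(1.097), 5, np.float64(0.055)), (np.float64(1.097), -10, np.float64(0.065))]
```

The beaker is near upright. Raise, turn back to yaw −90, and travel to view the reagent and burner from above.

```bash
python3 -m creep '[[[0,0,-0.16,-0.079,0],[0,0,-0.16,-0.079,0],[0,0,-0.16,-0.079,0],[0,0,-0.16,-0.079,0],[0,0,-0.16,-0.079,0],[0,0,0,-0.079,0],[0,0,0,-0.079,0],[0,0,0,-0.079,0]]]'|grep -E "tool|force:"; python3 -m creep '[[[0,0,0,-0.079,0],[0,0,0,-0.079,0],[0,0,0,-0.079,0],[0,0,0,-0.079,0],[0,0,0,-0.052,0],[0,0,0,0,0],[0,0,0,0,0]]]'|grep -E "tool|orie|open"
python3 - <<'E'
from h import *
c=cam('wrist'); print(obs()['tool_pos'])
for q in ('tub',): print([(round(d['confidence'],2),ray(c,d['uv'],0)[:2].round(4)) for d in nets.landmark_of(c[0],q)[:1]])
for b in blobs(c,z=.012,amin=40,zone=(.4,.65,-.5,-.2)): print(*b)
E
python3 go.py .6 .46 .42
```

```text
tool_pos: [0.4673, -0.3169, 0.4184]
force: [0.4, -0.2, -1.8]
gripper_force: 30.0
tool_pos: [0.4672, -0.317, 0.4176]
orientation: [-180.0, 0.0, -90.2]
opening: 0.0641
[ 0.46712366 -0.31699624  0.41761172]
[(0.71, array([ 0.5387, -0.3244]))]
r [223.6 146.2] [ 0.5399 -0.3703] 131
r [251.6 175.2] [ 0.5052 -0.333 ] 75
r [226.  181.6] [ 0.5393 -0.3246] 96
y [216.  189.3] [ 0.5531 -0.3144] 151
tcp [ 0.4671 -0.317   0.4176] units xyz [-3.887 -0.654 -0.011] rows>= 19.0 op 0.0644 t 48.45
```

```bash
for i in 1 2 3; do python3 -m creep '[[[-0.185,-0.031,0,0,0],[-0.185,-0.031,0,0,0],[-0.185,-0.031,0,0,0],[-0.185,-0.031,0,0,0],[-0.185,-0.031,0,0,0],[-0.185,-0.031,0,0,0],[-0.185,-0.031,0,0,0]]]'|grep -E "tool"; done; python3 -m creep '[[[0,0,0,0,0],[0,0,0,0,0],[0,0,0,0,0]]]'|grep -E "tool|orie"
cat > bl.py <<'E'
from rim import *
print(np.round(obs()['tool_pos'],4)); c=cam('wrist'); save(c,'b_%d.png'%(obs()['clock']*10))
for q,z in (('burner',.0),('reagent',0.),('detergent',0)):
    print(q,[(round(d['confidence'],2),np.round(d['uv']),ray(c,d['uv'],0)[:2].round(4)) for d in nets.landmark_of(c[0],q)[:1]])
    for d in nets.masks_of(c[0],q)[:1]: m=d['region']; ys,xs=np.nonzero(m); print('  mask',round(d['confidence'],2),m.sum(),xs.min(),xs.max(),ys.min(),ys.max(),'ctr z60',ray(c,d['uv'],.03).round(3))
E
python3 bl.py
```

```text
tool_pos: [0.5102, -0.0562, 0.4181]
tool_pos: [0.5536, 0.203, 0.4179]
tool_pos: [0.5971, 0.4619, 0.4176]
tool_pos: [0.597, 0.4603, 0.4168]
orientation: [180.0, -0.1, -90.0]
[0.597  0.4603 0.4168]
burner []
reagent []
  mask 0.6 2681 233 289 102 162 ctr z60 [0.62  0.389 0.03 ]
detergent [(0.63, array([414.,  26.]), array([0.4369, 0.2673]))]
  mask 0.79 3095 391 481 0 51 ctr z60 [0.436 0.271 0.03 ]
```

```bash
cat > sil.py <<'E'
from rim import *
from scipy.optimize import minimize
PR={'reagent':[(.03,0),(.03,.1),(.014,.14)],'burner':[(.035,0),(.035,.026),(.011,.06)],'detergent':[(.026,0),(.026,.09),(.015,.12)]}
def sil(c,q,p0):
    ds=nets.masks_of(c[0],q)
    if not ds: return None
    m=ds[0]['region']; a=np.linspace(0,2*np.pi,48)
    def f(p):
        h=np.zeros(m.shape,np.uint8); P=[proj(c,[p[0]+r*np.cos(t),p[1]+r*np.sin(t),z]) for r,z in PR[q] for t in a]
        cv2.fillConvexPoly(h,(cv2.convexHull(np.array(P,np.float32))*16).round().astype(np.int32),1,shift=4); h=h>0
        return 1-(h&m).sum()/(h|m).sum()
    r=minimize(f,p0,method='Nelder-Mead',options=dict(initial_simplex=np.array(p0)+[[0,0],[.01,0],[0,.01]],xatol=2e-4,fatol=1e-4))
    return r.x.round(4),'IoU',round(1-r.fun,3),'conf',round(ds[0]['confidence'],2)
E
cat > s1.py <<'E'
from sil import *
import sys
print(np.round(obs()['tool_pos'],4))
for n in sys.argv[1:]:
    c=cam(n)
    for q,p in (('burner',(.591,.173)),('reagent',(.612,.395)),('detergent',(.436,.268))): print(n,q,sil(c,q,p))
E
python3 s1.py wrist scene side; python3 -m creep '[[[0.18,0.0,0,0,0],[0.18,0,0,0,0],[0.18,0,0,0,0],[0.18,0,0,0,0],[0.15,0,0,0,0],[0,0,0,0,0],[0,0,0,0,0]]]'|grep -E "tool"; python3 s1.py wrist
```

```text
[0.5972 0.4591 0.4186]
wrist burner None
wrist reagent (array([0.6166, 0.3928]), 'IoU', np.float64(0.846), 'conf', 0.96)
wrist detergent (array([0.438 , 0.2688]), 'IoU', np.float64(0.977), 'conf', 0.57)
scene burner (array([0.5815, 0.1744]), 'IoU', np.float64(0.855), 'conf', 0.81)
scene reagent (array([0.614 , 0.3888]), 'IoU', np.float64(0.874), 'conf', 0.61)
scene detergent (array([0.435 , 0.2722]), 'IoU', np.float64(0.85), 'conf', 0.76)
side burner (array([0.5843, 0.1744]), 'IoU', np.float64(0.634), 'conf', 0.89)
side reagent (array([0.6183, 0.3929]), 'IoU', np.float64(0.763), 'conf', 0.78)
side detergent (array([0.4416, 0.269 ]), 'IoU', np.float64(0.855), 'conf', 0.94)
tool_pos: [0.5972, 0.2842, 0.4187]
[0.5972 0.2842 0.4187]
wrist burner (array([0.5872, 0.174 ]), 'IoU', np.float64(0.958), 'conf', 0.97)
wrist reagent None
wrist detergent (array([0.4407, 0.2696]), 'IoU', np.float64(0.941), 'conf', 0.71)
```

Burner (0.587,0.174) and reagent (0.616,0.392) come out 0.220 m apart, as specified. The midpoint is (0.602,0.283), so lower there.

```bash
python3 -m creep '[[[0.005,-0.0225,0.17,0,0],[0,0,0.17,0,0],[0,0,0.17,0,0],[0,0,0.17,0,0],[0,0,0.17,0,0],[0,0,0.12,0,0],[0,0,0,0,0],[0,0,0,0,0]]]'|grep -E "tool|force:"; for i in 1 2 3; do python3 -m creep '[[[0,0,0.02,0,0],[0,0,0,0,0]]]'|grep -E "tool|force:"; done
```

```text
tool_pos: [0.6014, 0.2857, 0.2224]
force: [0.5, 0.8, 0.5]
gripper_force: 30.0
tool_pos: [0.6021, 0.2858, 0.2213]
force: [-0.3, 0.5, -0.3]
gripper_force: 30.0
tool_pos: [0.6017, 0.2852, 0.2166]
force: [0.0, 0.3, -1.2]
gripper_force: 30.0
tool_pos: [0.6015, 0.2848, 0.2117]
force: [0.3, -0.9, -1.1]
gripper_force: 30.0
```

```bash
python3 -m creep '[[[0.008,0,0.02,0,0],[0,0,0,0,0]]]'|grep -E "tool|force:"; for i in 1 2 3; do python3 -m creep '[[[0,0,0.012,0,0],[0,0,0,0,0]]]'|grep -E "tool|force:"; done; python3 e2.py | head -4
```

```text
tool_pos: [0.6014, 0.283, 0.2071]
force: [0.4, -0.2, -0.3]
gripper_force: 30.0
tool_pos: [0.6015, 0.2832, 0.2049]
force: [0.4, -0.0, -0.5]
gripper_force: 30.0
tool_pos: [0.6016, 0.2834, 0.2027]
force: [-0.7, 0.2, -0.1]
gripper_force: 30.0
tool_pos: [0.6021, 0.284, 0.2014]
force: [-0.6, 1.2, 4.8]
gripper_force: 29.9
side [225. 276.] blue box [213 253] [239 276] 165
scene [354. 161.] blue box [341 155] [361 166] 66
tcp [0.6021 0.284  0.2014] yaw -90.0
[(np.float64(1.084), 30, np.float64(0.045)), (np.float64(1.056), 35, np.float64(0.045)), (np.float64(1.054), 50, np.float64(0.05)), (np.float64(1.054), 50, np.float64(0.045)), (np.float64(1.054), 45, np.float64(0.045)), (np.float64(1.051), 55, np.float64(0.045))]
```

```bash
python3 -m creep '[[[0,0,0.008,0,0],[0,0,0,0,0],[0,0,0,0,0]]]'|grep -E "tool|force:|open"
python3 - <<'E'
from h import *
c=cam('wrist'); d=cam('side'); e=cam('scene')
k=lambda c,p:(lambda u:cv2.resize(c[0]['frame'][u[1]-50:u[1]+50,u[0]-65:u[0]+65],(390,300)))(proj(c,p).astype(int))
g=[.602,.283,.05]
cv2.imwrite('pics/t7.png',np.vstack([np.hstack([k(d,g),k(e,g)]),np.hstack([cv2.resize(c[0]['frame'][100:380,90:470],(390,290)),np.zeros((290,390,3),np.uint8)])])[:,:,::-1])
E
```

```text
tool_pos: [0.6024, 0.2844, 0.2006]
force: [-0.5, 2.5, 8.4]
opening: 0.0639
gripper_force: 29.8
```

View pics/t7.png

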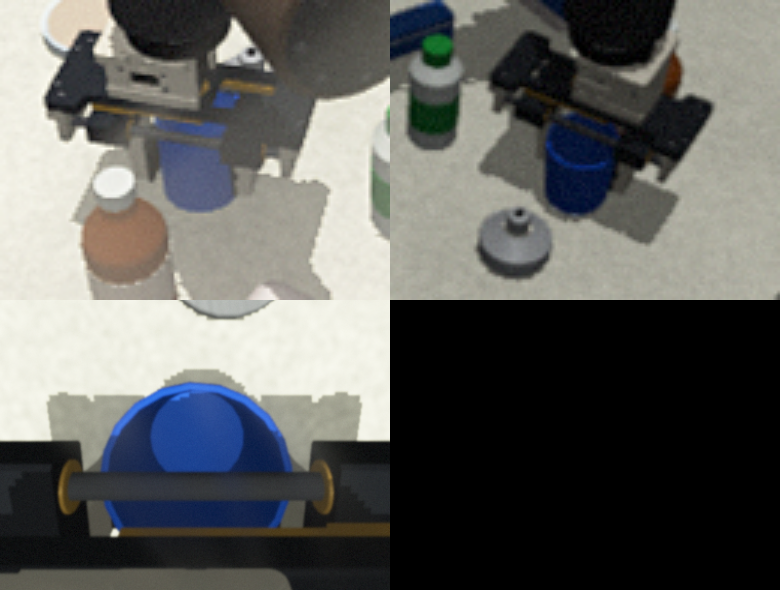

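Upright, empty and in line between burner and reagent. Release, rise, and check.

```bash
python3 -m creep '[[[0,0,0,0,0.95],[0,0,0,0,0.95],[0,0,0,0,0.95],[0,0,0,0,0.95],[0,0,0,0,1],[0,0,0,0,1],[0,0,0,0,1]]]'|grep -E "tool|open"; python3 -m creep '[[[0,0,-0.1,0,1],[0,0,-0.1,0,1],[0,0,-0.15,0,1],[0,0,-0.18,0,1],[0,0,-0.18,0,1],[-0.15,0,-0.18,0,1],[-0.15,0,0,0,1],[0,0,0,0,1]]]'|grep -E "tool"; python3 -m creep '[[[0,0,0,0,1],[0,0,0,0,1]]]'|grep -E "tool"
python3 - <<'E'
from rim import *
from sil import *
c=cam('wrist'); print(obs()['tool_pos'],rimfit(c,blue(c),.0345,.08,(.602,.283)))
PR['beaker']=[(.031,0),(.0345,.08)]
for n in ('wrist','scene','side'):
    c=cam(n) if n!='wrist' else c; print(n,sil(c,'beaker',(.602,.283)))
E
python3 s1.py wrist
```

```text
tool_pos: [0.6016, 0.2833, 0.1988]
opening: 0.0872
tool_pos: [0.6019, 0.3439, 0.376]
tool_pos: [0.6013, 0.34, 0.3725]
[0.60140008 0.33956013 0.37238238] (array([0.60197526, 0.27270948, 0.03344363]), np.float64(0.00021297319110773555))
wrist (array([0.6022, 0.273 ]), 'IoU', np.float64(0.97), 'conf', 0.92)
scene (array([0.5972, 0.2724]), 'IoU', np.float64(0.924), 'conf', 0.64)
side (array([0.6048, 0.2747]), 'IoU', np.float64(0.915), 'conf', 0.66)
[0.6017 0.3395 0.3728]
wrist burner None
wrist reagent (array([0.6173, 0.3895]), 'IoU', np.float64(0.632), 'conf', 0.62)
wrist detergent (array([0.4414, 0.2698]), 'IoU', np.float64(0.937), 'conf', 0.63)
```

It stands upright but 10 mm short in y, so I'll regrip and shift it.

```bash
python3 -m creep '[[[0.166,0,0,0,1],[0.166,0,0,0,1],[0,0,0.18,0,1],[0,0,0.18,0,1],[0,0,0.18,0,1],[0,0,0.18,0,1],[0,0,0.115,0,1],[0,0,0,0,1]]]'|grep -E "tool";python3 -m creep '[[[0,0,0,0,1],[0,0,0,0,0],[0,0,0,0,0],[0,0,0,0,0],[0,0,0,0,0],[0,0,0,0,0]]]'|grep -E "tool|open|force"; python3 -m creep '[[[0,0,-0.02,0,0],[-0.025,0,0,0,0],[-0.025,0,0,0,0],[0,0,0,0,0],[0,0,0.02,0,0],[0,0,0,0,0],[0,0,0,0,0]]]'|grep -E "tool|open|force"; python3 -m creep '[[[0,0,0,0,0.95],[0,0,0,0,0.95],[0,0,0,0,0.95],[0,0,0,0,0.95],[0,0,0,0,1],[0,0,0,0,1],[0,0,0,0,1]]]'|grep -E "tool|open"; python3 -m creep '[[[0,0,-0.1,0,1],[0,0,-0.1,0,1],[0,0,-0.15,0,1],[0,0,-0.18,0,1],[0,0,-0.18,0,1],[-0.15,0,-0.18,0,1],[-0.15,0,0,0,1],[0,0,0,0,1]]]'|grep -E "tool"; python3 -m creep '[[[0,0,0,0,1],[0,0,0,0,1]]]'|grep -E "tool"
python3 - <<'E'
from rim import *
c=cam('wrist'); print(obs()['tool_pos'],rimfit(c,blue(c),.0345,.08,(.602,.283)))
E
```

```text
tool_pos: [0.5998, 0.2722, 0.2003]
tool_pos: [0.6019, 0.274, 0.2078]
force: [-1.9, 0.0, 6.5]
opening: 0.0663
gripper_force: 29.8
tool_pos: [0.6018, 0.2843, 0.2066]
force: [-2.3, 2.5, 6.1]
opening: 0.0658
gripper_force: 29.8
tool_pos: [0.6016, 0.2836, 0.2059]
opening: 0.0876
tool_pos: [0.6018, 0.3441, 0.383]
tool_pos: [0.6013, 0.3403, 0.3795]
[0.60141694 0.33986381 0.37948694] (array([0.60167081, 0.28283313, 0.03335642]), np.float64(0.00016503055096030926))
```

```bash
python3 -m creep '[[[0.07,0.161,0,0,1],[0.07,0.161,0,0,1],[0.07,0.161,0,0,1],[0.07,0.161,0,0,1],[0.0725,0.161,0,0,1],[0,0,0,0,1],[0,0,0,0,1]]]'|grep -E "tool"; python3 go.py .44 .2695 .242; python3 s1.py wrist | grep -E "deter|\["
```

```text
tool_pos: [0.4393, 0.2682, 0.3807]
tcp [0.4393 0.2682 0.3807] units xyz [-0.006 -0.003  0.693] rows>= 3.3 op 0.0875 t 60.23
[0.4393 0.2682 0.3807]
wrist burner (array([0.5879, 0.174 ]), 'IoU', np.float64(0.873), 'conf', 0.67)
wrist reagent (array([0.552 , 0.3332]), 'IoU', np.float64(0.011), 'conf', 0.5)
wrist detergent (array([0.4398, 0.2694]), 'IoU', np.float64(0.92), 'conf', 0.94)
```

Descend, grip and lift the bottle, then carry it to the left of the tub.

```bash
python3 -m creep '[[[-0.006,-0.003,0.14,0,1],[0,0,0.14,0,1],[0,0,0.14,0,1],[0,0,0.14,0,1],[0,0,0.1,0,1],[0,0,0.03,0,1],[0,0,0,0,1],[0,0,0,0,1]]]'|grep -E "tool|force:";python3 -m creep '[[[0,0,0,0,0],[0,0,0,0,0],[0,0,0,0,0],[0,0,0,0,0],[0,0,0,0,0],[0,0,0,0,0],[0,0,0,0,0]]]'|grep -E "tool|open|force"; python3 -m creep '[[[0,0,-0.05,0,0],[0,0,-0.1,0,0],[0,0,-0.1,0,0],[0,0,-0.1,0,0],[0,0,-0.1,0,0],[0,0,-0.05,0,0],[0,0,0,0,0]]]'|grep -E "tool|open|force"; python3 go.py .522 -.187 .242
```

```text
tool_pos: [0.4419, 0.2714, 0.2422]
force: [-0.0, -0.5, -0.1]
gripper_force: 0.0
tool_pos: [0.4412, 0.271, 0.2423]
force: [-1.1, -0.1, 2.3]
opening: 0.0514
gripper_force: 30.0
tool_pos: [0.4416, 0.2714, 0.3446]
force: [-0.6, 0.7, -1.9]
opening: 0.0513
gripper_force: 29.9
tcp [0.4416 0.2714 0.3446] units xyz [ 2.294 -0.4    0.507] rows>= 11.5 op 0.0513 t 62.27
```

```bash
python3 -m creep '[[[0.1,-0.0175,0,0,0],[0.153,-0.0267,0,0,0],[0.153,-0.0267,0,0,0],[0.153,-0.0267,0,0,0],[0.153,-0.0267,0,0,0],[0.153,-0.0267,0,0,0],[0.153,-0.0267,0,0,0],[0.153,-0.0267,0,0,0]]]'|grep tool; python3 -m creep '[[[0.153,-0.0267,0,0,0],[0.153,-0.0267,0,0,0],[0.153,-0.0267,0,0,0],[0.153,-0.0267,0,0,0],[0.153,-0.0267,0,0,0],[0.153,-0.0267,0,0,0],[0.153,-0.0267,0,0,0],[0.052,-0.008,0,0,0]]]'|grep tool; python3 -m creep '[[[0,0,0,0,0],[0,0,0,0,0],[0,0,0.1,0,0],[0,0,0.1,0,0],[0,0,0.1,0,0],[0,0,0.1,0,0],[0,0,0.05,0,0],[0,0,0,0,0]]]'|grep -E "tool|force"; python3 go.py .522 -.187 .242
python3 - <<'E'
from rim import *
c=cam('wrist')
for d in nets.masks_of(c[0],'tub')[:1]: print(d['confidence'],d['region'].sum(), rimfit(c,d['region'],.078,.06,(.525,-.317)))
E
```

```text
tool_pos: [0.4816, 0.0352, 0.3409]
tool_pos: [0.521, -0.1908, 0.3403]
tool_pos: [0.52, -0.1867, 0.2496]
force: [-0.4, 0.4, -1.3]
gripper_force: 29.9
tcp [ 0.52   -0.1867  0.2496] units xyz [ 0.001 -0.01   0.038] rows>= 0.2 op 0.0513 t 64.27
0.68 33678 (array([ 0.52152165, -0.31667909,  0.07697778]), np.float64(0.00017060289595325506))
```

```bash
python3 -m creep '[[[0,-0.008,0.025,0,0],[0,0,0.01,0,0],[0,0,0,0,0],[0,0,0,0,0]]]'|grep -E "tool|force"; python3 -m creep '[[[0,0,0.005,0,0],[0,0,0,0,0]]]'|grep -E "tool|force:"; python3 -m creep '[[[0,0,0,0,1],[0,0,0,0,1],[0,0,0,0,1],[0,0,0,0,1],[0,0,0,0,1],[0,0,0,0,1],[0,0,0,0,1]]]'|grep -E "tool|open"; python3 -m creep '[[[0,0,-0.1,0,1],[0,0,-0.15,0,1],[0,0,-0.18,0,1],[0,0,-0.18,0,1],[0,0,-0.18,0,1],[-0.15,0,-0.1,0,1],[-0.15,0,0,0,1],[0,0,0,0,1]]]'|grep -E "tool"; python3 -m creep '[[[-0.15,0,0,0,1],[-0.1,0,0,0,1],[0,0,0,0,1],[0,0,0,0,1]]]'|grep -E "tool"
cat > fin.py <<'E'
from sil import *
PR['beaker']=[(.031,0),(.0345,.08)]; PR['tub']=[(.068,0),(.078,.06)]
for n in ('wrist','scene','side'):
    c=cam(n); print(n,np.round(obs()['tool_pos'],4))
    for q,p in (('detergent',(.522,-.187)),('tub',(.5215,-.317)),('beaker',(.602,.283))): print(q,sil(c,q,p))
    print([(b[0],*b[2],int(b[3])) for b in blobs(c,z=.012,amin=8,zone=(.4,.8,-.42,.15))])
E
python3 fin.py
```

```text
tool_pos: [0.5228, -0.1878, 0.2454]
force: [-0.5, -0.1, -2.4]
gripper_force: 29.9
tool_pos: [0.5226, -0.1878, 0.2441]
force: [-0.3, 0.0, -2.1]
gripper_force: 29.9
tool_pos: [0.5227, -0.1878, 0.244]
opening: 0.0868
tool_pos: [0.5227, -0.125, 0.4241]
tool_pos: [0.5226, -0.077, 0.4219]
wrist [ 0.5226 -0.0776  0.4219]
detergent (array([ 0.5214, -0.1888]), 'IoU', np.float64(0.954), 'conf', 0.63)
tub (array([ 0.5211, -0.3166]), 'IoU', np.float64(0.913), 'conf', 0.66)
beaker None
[('r', np.float64(0.5152), np.float64(-0.2837), 201), ('y', np.float64(0.549), np.float64(-0.2926), 33), ('y', np.float64(0.7657), np.float64(0.062), 822), ('g', np.float64(0.5352), np.float64(-0.2914), 80), ('g', np.float64(0.5207), np.float64(-0.2049), 871)]
scene [ 0.5226 -0.0784  0.4218]
detergent (array([ 0.5182, -0.1899]), 'IoU', np.float64(0.899), 'conf', 0.96)
tub (array([ 0.5183, -0.3166]), 'IoU', np.float64(0.854), 'conf', 0.85)
beaker (array([0.5969, 0.2829]), 'IoU', np.float64(0.919), 'conf', 0.97)
[('r', np.float64(0.5139), np.float64(-0.2854), 35), ('r', np.float64(0.5019), np.float64(-0.3307), 44), ('r', np.float64(0.5367), np.float64(-0.3245), 34), ('r', np.float64(0.5385), np.float64(-0.3684), 33), ('r', np.float64(0.7346), np.float64(-0.4176), 243), ('y', np.float64(0.5447), np.float64(-0.31), 136), ('g', np.float64(0.475), np.float64(-0.1471), 133), ('g', np.float64(0.522), np.float64(-0.1935), 134), ('g', np.float64(0.5325), np.float64(-0.2932), 36), ('g', np.float64(0.5033), np.float64(-0.3145), 30)]
side [ 0.5227 -0.0782  0.4219]
detergent (array([ 0.5251, -0.1892]), 'IoU', np.float64(0.891), 'conf', 0.89)
tub (array([ 0.5238, -0.315 ]), 'IoU', np.float64(0.711), 'conf', 0.92)
beaker (array([0.602, 0.283]), 'IoU', np.float64(0.885), 'conf', 0.58)
[('g', np.float64(0.5482), np.float64(-0.3441), 76), ('g', np.float64(0.5279), np.float64(-0.215), 142)]
```

The bottle stands level with the tub with a gap of about 24 mm. The scene view shows 4 red caps, 2 green caps and one 3-cap yellow cluster in the tub, the beaker in place, and nothing stray on the bench. Handing in.

```bash
python3 -c "
from h import *
print(workorder.close_job())"
```

```text
the job is handed in; nothing more can be done
None
```

I handed the job in after about 68 s of robot time: all nine caps are in the tub, the empty beaker stands upright midway between burner and reagent, and the detergent stands about 24 mm to the left of the tub, level with its middle. The hand-in call gave no verdict.

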